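Lever open the gauge case and slot in the green slab

ROBOT

A 7-joint arm with a two-finger parallel gripper is mounted at the origin on the work surface. World frame = base frame: x ahead of the robot, y to its left, z up, the work surface at z = 0. Lengths are in m, angles in rad, forces in N, time in s.
With the tool pointing down it reaches from about 0.425 to 0.925 m from the base axis. Payload 6.8 kg.
Tool frame: the origin (TCP) lies at the very end of the fingers, on their centre line; the grasp point (between the pads) lies 19 mm behind it; z points along the fingers, x is the direction in which the jaws open and shut, and the axes are right-handed (so a half turn about z gives the same grasp; the last joint's range is limited). The gripper opens to 85 mm and grips with 20 to 120 N. Pads are 22 mm wide; open, the fingers measure 114 mm over their backs; the gripper's body (76 mm by 85 mm) begins 54 mm behind the grasp point. The pads swing forward as they close: fully open they stand 13 mm farther back than shut.
Start: joints at [1.013, 0.477, 0.022, 1.555, -0.011, 1.109, -0.083], TCP at [0.293, -0.608, 0.231] pointing down, gripper open.
Joint ranges: [-2.96, 2.96], [-0.34, 2.1], [-1.41, 1.46], [0.24, 2.44], [-1.37, 4.51], [0.17, 1.92], [-2.96, 2.96]. Speed limits (rad/s): [2.39, 2.39, 3.14, 3.14, 3.14, 3.14, 3.14].

INTERFACE

Orientations are given as a rotation vector (axis times angle).
In Python, from bench import get_obs, imaging, hand_in gives the robot as it stands.
- The arm moves only by the tool send_rows, never from a script. Its argument "motion" is a list of rows, each an object with "dp": the shift along the world's x, y, z in m, a list of three; "rot": the turn, a rotation vector about the world's x, y, z in rad, a list of three; "grip": the finger opening in m, from 0 to 0.0854. In form: [{"dp": [dx, dy, dz], "rot": [ax, ay, az], "grip": grip}, ...]. A call has 1 to 20 rows; each row shifts and turns the pose as measured when the row begins; what a row does not reach is not made up. A row lasts 1/8 s, in which the tool goes at most 62.5 mm and 10.7 degrees, less where a joint would pass 70% of its speed; a pose out of reach is approached as far as the arm can. A call is refused whole if a number of a shift passes 0.0625 or a number of a turn 0.188, either way. A call with a gripper value outside its range is refused whole. The fingers move at their own pace and stop on an object; "grip_force" is the grip in N (left out, the last holds). Time passes only in rows, so rows that do not move let the fingers close. It gives the time, the measured TCP pose, the force and the opening at its end, in the units of the state.
- get_obs(): the state, without advancing time (a new reading comes with each control period).
- imaging.grab_frame(name): name is "scene" or "side" or "wrist"; returns a dict with "img" (480x640x3 uint8, red, green, blue), "fx", "fy", "cx", "cy" (pixels), "D" ([k1, k2, p1, p2, k3] as OpenCV has them; the pictures are not rectified), "R" (3x3) and "t" (3): a world point X has camera coordinates R X + t. Camera axes: x right, y down, z forward; pixel columns grow to the right and rows downward; lengths in m; the calibration is good to about 2 mm. A picture is of the moment at which its call begins. There is no depth.
- hand_in(): hands the job in, once; it reports no verdict.
The state is a dict: "clock": time; "joints": joint angles; "qvel": joint speeds; "tau": joint torques, N m; "tcp_pos": TCP position; "orientation": TCP orientation; "contact_force": force on the tool from outside, world axes, zero at the start; "moment": the same for the moment, N m; "grip_width": finger opening in m.
Only numpy, scipy, OpenCV 4.12 (cv2) and the standard library are available. Lean on these libraries where they do the work, as an engineer would, in place of code of your own. Each camera call takes 0.05 s, during which the arm holds its last target. There are 200 camera calls.

TASK

The blue-handled spatula has been pushed handle-first under the low bench shelf: draw it out by its steel shank, lay it down, and take it again by its blue handle. With its blade under the overhanging lip of the gauge case's white lid, lever the lid up and leave it standing open (keep the gripper itself off the lid until the blade has raised it), and lay the spatula flat on the bench. Then take the green slab from the stand and lower it gently into the slot inside the case until it is fully home, leaving everything else on the bench where it is.

Things in the scene. Friction and masses are not known exactly. Their poses are not given: they have to be found in the camera images.
- spatula: opening spatula along its x axis, about 60 g. Origin: underside of the handle's front end. Blue handle x = -100 to 0 mm, 18 wide, 18 high; dark steel shank x = 0 to 50, 12 wide, 10 high; flat blade x = 50 to 95, 18 wide, 2.5 thick; shank and blade centred 9 mm above the underside. +x points to the tip. At the start it lies flat, handle under the shelf, shank and blade sticking out
- riser: low fixed white bench shelf, 280 mm along its x and 160 mm along its y, its board from 34 to 44 mm above the bench (free height below 34 mm), open along both long sides; papers and a red box on it up to 62 mm high. Origin: centre of its footprint at bench height. The spatula sticks out on its +y side
- case: fixed grey gauge case, 210 mm along its x, 140 mm along its y. Origin: centre of its footprint at bench height; its front faces -x. From x = -105 to -30 mm is a low deck, top 48 mm above the bench; from x = -30 to 105 mm is the chamber (walls 6 mm thick, 57 mm high, floor 8 mm high) covered by the lid
- lid (a joint): angle of the white lid, rad: 0 = closed, grows as it opens upward, stop at 1.8. Stiff hinge: the lid stays where it is left
- lip (a point): middle of the lid's front edge, on its underside; moves with the lid. The lid is 148 mm from hinge to front edge, 136 mm wide, 6 mm thick, about 140 g; closed, its underside is 58 mm above the bench and it overhangs the chamber's front wall by 18 mm, leaving a 10 mm high gap above the deck
- hinge (a point): middle of the lid's hinge axis, which runs along the case's y axis; 100 mm behind the case's origin (+x), 58 mm above the bench
- slot (a point): centre of the slot's floor in the chamber, 8 mm above the bench, axes as the case's. Upright slot 63 mm long along x, 12 mm wide along y, between black guides 30 mm high at its two ends (each reaches 12 mm along the slab, 32 mm wide in y; the 39 mm between them is free). The chamber is 128 mm wide inside
- green_slab: light-green flat slab, 60 mm along its x, 9 mm thick along its y, 46 mm tall, about 50 g, standing on edge in a groove of the stand; either of its long ways round fits the slot. Origin: centre of its underside
- stand: fixed dark wooden stand, 80 mm along its x, 130 mm along its y, 22 mm high. Two grooves along x, at y = -25.5 and +25.5 mm, 13 mm wide, floor 8 mm above the bench; one holds the green slab, the other the red one. Origin: centre of its footprint at bench height
- red_slab: the red slab, same size as the green one, standing in the other groove of the stand; stays there. Origin: centre of its underside
- bottle: small red bottle with black cap, 28 mm across, 60 mm tall, standing. Origin: centre of its underside
- tape: red ring, 68 mm across, 18 mm high, lying flat. Origin: centre of its underside
- pattern_a: light-green turbine-blade pattern, about 135 x 44 x 24 mm, lying on the bench along its x axis. Origin: underside, near its middle
- pattern_b: a second light-green turbine-blade pattern like pattern_a
- cup: white cup, 70 mm across, 85 mm tall, standing. Origin: centre of its underside
- brush: small brush lying on the bench along its x axis. Origin: underside, near its middle

How it is judged:
By the outcome, as a careful person would: the job done as asked, in the order asked, and still so for the second after the job is handed in, with the robot touching nothing.
It also fails if it takes over 72 s, if anything falls off the work surface, if the arm or the gripper's body presses on something with over 40 N, if the wrist force passes 120 N, or if a joint passes its speed limit or range.

## Working session

There is one attempt and no reset: what is moved stays moved. The work goes in short steps, Python scripts to look and compute and a tool call to move; the robot and the scene stay as the last step left them, time stands still between calls to the robot, and variables do not carry over. Pictures are saved under pics/ and viewed, about 8 in all and at most 12, crops included, and the job is handed in when it is done.

Besides the shell and the picture viewer there is one more tool, called after "Request:" as a command line: name --argument value ..., lists and objects as JSON in quotes. send_rows: Moves the arm, as the interface text tells. Its arguments: {"type":"object","properties":{"motion":{"type":"array","items":{"type":"object","properties":{"dp":{"type":"array","items":{"type":"number"}},"rot":{"type":"array","items":{"type":"number"}},"grip":{"type":"number"}}}},"grip_force":{"type":"number"}},"required":["motion"]}

```bash
ls; mkdir -p pics
cat > h.py <<'E'
import numpy as np, cv2
from bench import get_obs, imaging, hand_in
def grab(name, save=None):
    f=imaging.grab_frame(name)
    if save: cv2.imwrite('pics/'+save, f['img'][:,:,::-1])
    import pickle; pickle.dump(f,open(f'{name}.pkl','wb'))
    return f
def load(name):
    import pickle; return pickle.load(open(f'{name}.pkl','rb'))
def K(f): return np.array([[f['fx'],0,f['cx']],[0,f['fy'],f['cy']],[0,0,1.]])
def px2w(f,uv,z):
    uv=np.array(uv,float).reshape(-1,1,2)
    n=cv2.undistortPoints(uv,K(f),np.array(f['D'],float)).reshape(-1,2)
    R=np.array(f['R']);t=np.array(f['t']).reshape(3)
    d=np.c_[n,np.ones(len(n))]@R; c=-R.T@t
    z=np.broadcast_to(z,len(n))
    return c+d*((z-c[2])/d[:,2])[:,None]
def w2px(f,X):
    R=np.array(f['R']);t=np.array(f['t'],float).reshape(3)
    return cv2.projectPoints(np.array(X,float).reshape(-1,3),cv2.Rodrigues(R)[0],t,K(f),np.array(f['D'],float))[0].reshape(-1,2)
E
python3 - <<'E'
from h import *
print(get_obs())
a=grab('scene','scene0.png'); b=grab('side','side0.png')
for f in(a,b): print(-np.array(f['R']).T@np.array(f['t']), f['fx'])
E
```

```text
pics
{'clock': 0.0, 'joints': array([ 1.01291357,  0.4778272 ,  0.02235544,  1.55641814, -0.01152125,
        1.10930277, -0.08309468]), 'qvel': array([ 0.00028259, -0.00021049,  0.00132368,  0.00083887, -0.00057762,
        0.00128602, -0.00125628]), 'tau': array([-1.47097489e-03, -5.96463418e+01,  1.60739534e+00, -2.81204081e+01,
        1.25387518e-02,  9.51814174e-03, -1.91190372e-05]), 'tcp_pos': array([ 0.29320317, -0.60735286,  0.23032191]), 'orientation': array([-2.66015533e+00,  1.66965466e+00,  2.52876011e-03]), 'contact_force': array([ 0.81589136, -0.58538879,  0.63270445]), 'moment': array([-0.01158211, -0.01549916,  0.00526618]), 'grip_width': 0.08531524582400023}
[ 1.20610949 -0.44348115  0.53930536] 458.6614978668911
[0.15129533 1.05864574 0.76786163] 595.3087598410083
```

View pics/scene0.png

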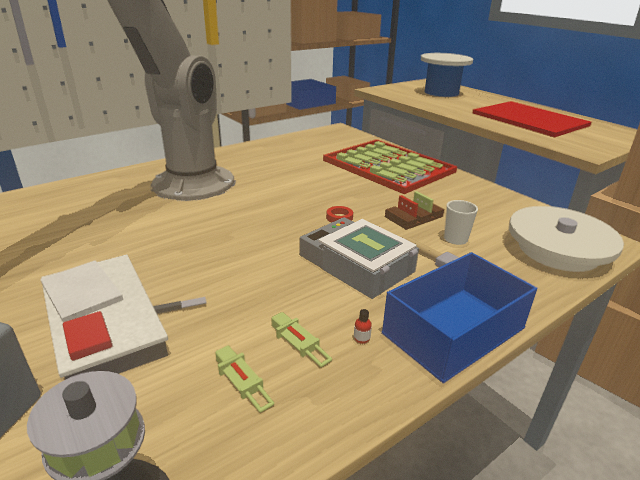

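View pics/side0.png

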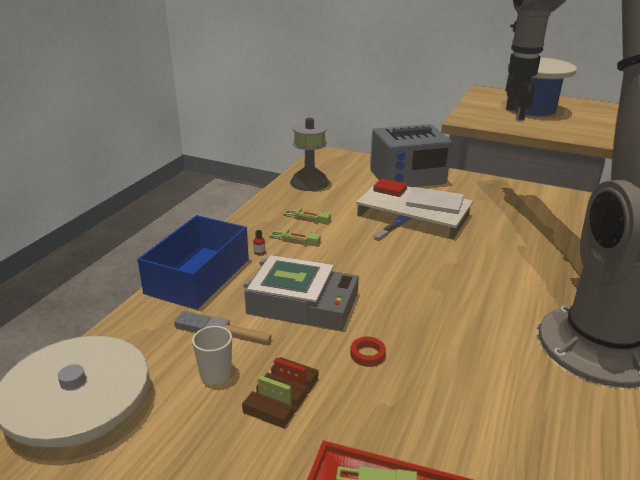

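The scene picture shows the case around (358,250), the stand at (414,210), the spatula's shank and blade at (155–205,305), and the bottle at (363,328). In the side picture the case is at (300,290), the stand at (283,390), the spatula at (393,225), and the ring at (368,350). I'll enlarge both.

Run:
```python
from h import *
a=load('scene')['img'];b=load('side')['img']
def crop(im,x0,y0,w,h,s,n): cv2.imwrite('pics/'+n,cv2.resize(im[y0:y0+h,x0:x0+w,::-1],None,fx=s,fy=s,interpolation=cv2.INTER_CUBIC))
crop(a,145,185,310,140,2.58,'c1.png') if 0 else crop(a,290,185,200,120,4,'c1.png')
crop(b,230,170,250,260,2.3,'c2.png')
```

```text
(no output)
```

View pics/c1.png

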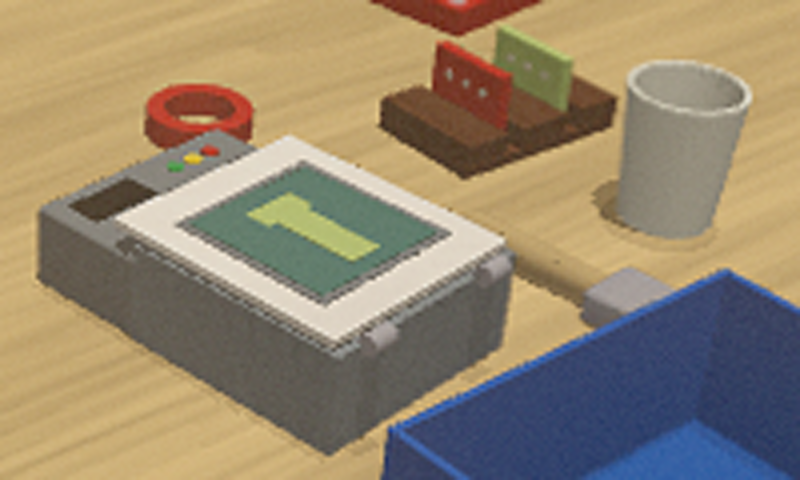

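View pics/c2.png

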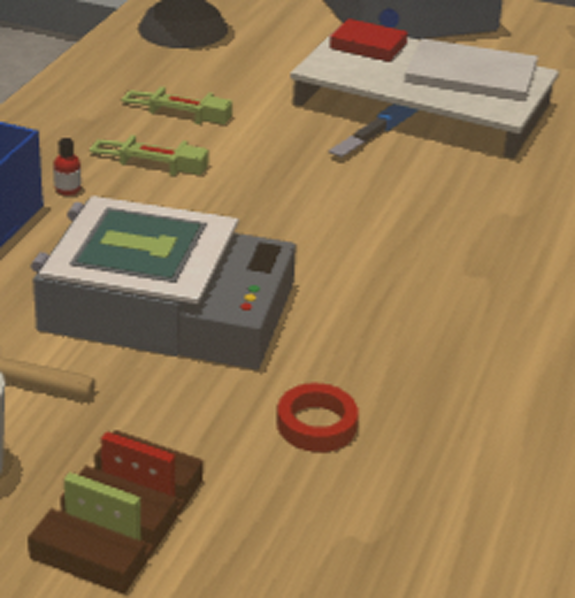

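c1 and c2 show clearly the lid corners, deck corners, slab tops, stand corners and the spatula. Next I turn them into positions and check them against the sizes given.

```bash
cat > m.py <<'E'
from h import *
np.set_printoptions(precision=4,suppress=True)
A=load('scene');B=load('side')
c1=lambda *p:np.array(p)/4+[290,185]; c2=lambda *p:np.array(p)/2.3+[230,170]
def P(n,za,zs,pa,pb):
    a=px2w(A,pa,za)[:,:2] if pa is not None else None; b=px2w(B,pb,zs)[:,:2] if pb is not None else None
    print(n); 
    if a is not None: print(' scene',a.tolist() and np.round(a,4).tolist())
    if b is not None: print(' side ',np.round(b,4).tolist())
    return a,b
# lid order: front -y, front +y, rear +y, rear -y
l=P('lid',.064,.064,c1((118,213),(290,135),(507,240),(335,345)),c2((238,218),(200,300),(40,272),(95,197)))
for q in l:
    print('  sides',np.linalg.norm(np.roll(q,-1,0)-q,axis=1),'yaw',np.arctan2(*( (q[2]+q[3]-q[0]-q[1])[::-1])),'ctr',q.mean(0))
P('deck front corners -y,+y',.048,.048,c1((38,208),(218,130)),c2((296,243),(255,335)))
P('case bottom: rear -y | front+y',0,0,c1((38,278),(330,453)),c2((258,368),(40,328)))
g=P('green top',.054,.054,c1((497,30),(573,62)),c2((66,475),(140,510)))
r=P('red top',.054,.054,c1((435,42),(510,75)),c2((103,433),(174,463)))
for q in g+r: print(np.linalg.norm(q[1]-q[0]),np.arctan2(*(q[1]-q[0])[::-1]),q.mean(0))
s=P('spat tip, blade/shank, shank/handle',[.01,.01,.014],[.01,.01,.014],[(206,302),(180,306.5),(158,310)],c2((337,156),(362,132),(388,119)))
P('bottle base',0,0,[(363,341)],c2((67,190)))
P('shelf edge top corners +y: ',.044,.044,[(128,257),(164,345)],c2((291,75),(513,128),(557,72)))
E
python3 m.py
```

```text
lid
 scene [[0.5579, 0.0461], [0.5424, 0.176], [0.69, 0.1931], [0.7106, 0.0576]]
 side  [[0.5573, 0.0437], [0.5368, 0.1783], [0.6833, 0.1988], [0.6978, 0.0668]]
  sides [0.1308 0.1486 0.137  0.1531] yaw 0.09526105861336212 ctr [0.6252 0.1182]
  sides [0.1362 0.1479 0.1328 0.1424] yaw 0.1508629544616419 ctr [0.6188 0.1219]
deck front corners -y,+y
 scene [[0.508, 0.0304], [0.4922, 0.1663]]
 side  [[0.4999, 0.0379], [0.4823, 0.1849]]
case bottom: rear -y | front+y
 scene [[0.5029, 0.0339], [0.7108, 0.0615]]
 side  [[0.4842, 0.1694], [0.6874, 0.1981]]
green top
 scene [[0.4937, 0.3939], [0.5532, 0.3988]]
 side  [[0.5438, 0.4056], [0.4783, 0.4154]]
red top
 scene [[0.4846, 0.3474], [0.5441, 0.3521]]
 side  [[0.5401, 0.3538], [0.4764, 0.3616]]
0.059706387530118664 0.08272965550197531 [0.5234 0.3963]
0.06630002479692768 2.9935219480886834 [0.5111 0.4105]
0.05970217603864883 0.07926184936595575 [0.5144 0.3498]
0.06416966737227807 3.0203121623497085 [0.5083 0.3577]
spat tip, blade/shank, shank/handle
 scene [[0.5542, -0.2091], [0.5397, -0.2536], [0.5321, -0.2913]]
 side  [[0.5376, -0.1964], [0.5295, -0.26], [0.5099, -0.295]]
bottle base
 scene [[0.7898, -0.031]]
 side  [[0.781, -0.0234]]
shelf edge top corners +y: 
 scene [[0.3762, -0.2924], [0.6575, -0.3216]]
 side  [[0.6313, -0.2965], [0.3645, -0.2794], [0.3479, -0.4377]]
```

```bash
cat >> h.py <<'E'
from scipy.spatial.transform import Rotation as Ro
np.set_printoptions(precision=4,suppress=True)
def toolR(yaw,pitch=0):
    """tool down, tool x along y-axis of a thing with yaw (mod pi); pitch>0 = thing's nose down"""
    c,s=np.cos(yaw),np.sin(yaw)
    X=np.array([-s,c,0]);Z=np.array([0,0,-1.]);M=np.c_[X,np.cross(Z,X),Z]
    return Ro.from_rotvec(pitch*np.array([-s,c,0]))*Ro.from_matrix(M)
def state():
    o=get_obs(); R=Ro.from_rotvec(o['orientation']); M=R.as_matrix()
    print('t',round(o['clock'],2),'tcp',o['tcp_pos'],'toolx',M[:,0],'toolz',M[:,2],'F',o['contact_force'],'w',round(o['grip_width'],4),'j',o['joints'])
    return o,R
def to(pos,yaw,pitch=0):
    o,R=state(); best=None
    for k in(0,np.pi):
        v=(toolR(yaw,pitch)*Ro.from_rotvec([0,0,k])*R.inv()).as_rotvec()
        if best is None or np.linalg.norm(v)<np.linalg.norm(best): best=v
    print('need dp',np.array(pos)-o['tcp_pos'],'rot',best)
E
python3 - <<'E'
from h import *
to([.531,-.262,.15],1.305)
f=grab('wrist'); M=Ro.from_rotvec(get_obs()['orientation']).as_matrix()
c=-np.array(f['R']).T@f['t']; print('cam in tool',M.T@(c-get_obs()['tcp_pos']),'axis',M.T@np.array(f['R'])[2],f['fx'])
A=load('scene')
print(px2w(A,[(340,216),(300,335),(243,375),(310,350),(460,240),(430,250)],0))
E
```

```text
t 0.1 tcp [ 0.2932 -0.6074  0.2304] toolx [ 0.4348 -0.9005 -0.0016] toolz [-0.0008  0.0014 -1.    ] F [-0.0563  0.1048  0.1075] w 0.0853 j [ 1.0129  0.4777  0.0224  1.5563 -0.0115  1.1093 -0.0831]
need dp [ 0.2378  0.3454 -0.0804] rot [-0.001  -0.0014  0.8552]
cam in tool [ 0.0003 -0.0694 -0.1431] axis [0.0001 0.2704 0.9627] 423.384125553092
[[ 0.4097  0.2215  0.    ]
 [ 0.7166 -0.1102  0.    ]
 [ 0.7415 -0.2338  0.    ]
 [ 0.7559 -0.1171  0.    ]
 [ 0.6625  0.3811  0.    ]
 [ 0.6529  0.2877  0.    ]]
```

Request:
send_rows --motion '[{"dp": [0.03,0.043,0],"rot": [0,0,0.107],"grip": 0.04},{"dp": [0.03,0.043,0],"rot": [0,0,0.107],"grip": 0.04},{"dp": [0.03,0.043,0],"rot": [0,0,0.107],"grip": 0.04},{"dp": [0.03,0.043,0],"rot": [0,0,0.107],"grip": 0.04},{"dp": [0.03,0.043,0],"rot": [0,0,0.107],"grip": 0.04},{"dp": [0.03,0.043,-0.02],"rot": [0,0,0.107],"grip": 0.04},{"dp": [0.03,0.043,-0.02],"rot": [0,0,0.107],"grip": 0.04},{"dp": [0.028,0.044,-0.04],"rot": [0,0,0.106],"grip": 0.04},{"dp": [0,0,0],"rot": [0,0,0],"grip": 0.04}]' --grip_force 60

```text
clock: 1.27
tcp_pos: [0.5324, -0.2536, 0.15]
orientation: [3.118, -0.376, -0.001]
contact_force: [-0.1, 0.1, -0.3]
grip_width: 0.0402
```

Run:
```python
from h import *
to([.531,-.262,.15],1.305)
f=grab('wrist','w1.png')
print(w2px(f,[[.531,-.262,.01]]))
```

```text
t 1.27 tcp [ 0.5324 -0.2536  0.15  ] toolx [ 0.9713 -0.238  -0.0003] toolz [-0.0005 -0.0006 -1.    ] F [-0.1082  0.1248 -0.269 ] w 0.0402 j [ 0.5611  0.4435 -0.2876  1.8253  0.1575  0.8952 -0.0393]
need dp [-0.0014 -0.0084  0.    ] rot [ 0.0006 -0.0005 -0.0255]
[[318.0909 234.9507]]
```

View pics/w1.png

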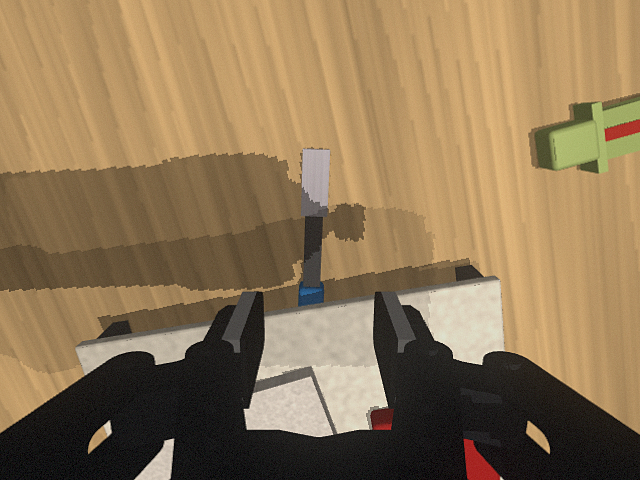

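The wrist picture shows the blade tip at (316,149), blade/shank joint at (314,216), and shank/handle joint at (311,284); the shelf edge is just beyond.

Run:
```python
from h import *
f=load('wrist')
p=px2w(f,[(316,149),(314,216),(311.5,284)],[.010,.011,.014]);print(p,np.linalg.norm(np.diff(p,axis=0),axis=1))
d=p[0]-p[2];yaw=np.arctan2(d[1],d[0]);print('yaw',yaw,'shelf',px2w(f,[(80,345),(500,278)],.044))
u=np.array([np.cos(yaw),np.sin(yaw),0]); t=p[2]+.028*u; t[2]=.15; print(t); to(t,yaw)
```

```text
[[ 0.5435 -0.2049  0.01  ]
 [ 0.5315 -0.2481  0.011 ]
 [ 0.5182 -0.2947  0.014 ]] [0.0448 0.0486]
yaw 1.2958090158682873 shelf [[ 0.3636 -0.2886  0.044 ]
 [ 0.6374 -0.3073  0.044 ]]
[ 0.5258 -0.2678  0.15  ]
t 1.32 tcp [ 0.5322 -0.2568  0.1515] toolx [ 0.9702 -0.2422  0.0021] toolz [ 0.0013 -0.0033 -1.    ] F [-0.1783 -1.1632  0.0396] w 0.0399 j [ 0.5631  0.4418 -0.2848  1.8235  0.158   0.8959 -0.0393]
need dp [-0.0064 -0.011  -0.0015] rot [ 0.0033  0.0013 -0.0303]
```

Request:
send_rows --motion '[{"dp": [-0.006,-0.011,-0.02],"rot": [0.003,0.001,-0.03],"grip": 0.035},{"dp": [0,0,-0.04],"rot": [0,0,0],"grip": 0.035},{"dp": [0,0,-0.04],"rot": [0,0,0],"grip": 0.035},{"dp": [0,0,-0.03],"rot": [0,0,0],"grip": 0.035},{"dp": [0,0,-0.008],"rot": [0,0,0],"grip": 0.035},{"dp": [0,0,0],"rot": [0,0,0],"grip": 0.035}]'

```text
clock: 2.08
tcp_pos: [0.5249, -0.2809, 0.0156]
orientation: [3.098, -0.457, 0.012]
contact_force: [0.4, 0.1, 0.4]
grip_width: 0.035
```

Run:
```python
from h import *
to([.5258,-.2678,.004],1.296)
```

```text
t 2.08 tcp [ 0.5249 -0.2809  0.0156] toolx [ 0.9573 -0.2889  0.0092] toolz [ 0.0063 -0.0109 -0.9999] F [0.4406 0.1457 0.3696] w 0.035 j [ 0.5486  0.6301 -0.2192  1.8914  0.2314  0.6345 -0.1088]
need dp [ 0.0009  0.0131 -0.0116] rot [0.0108 0.0064 0.0183]
```

Request:
send_rows --motion '[{"dp": [0.001,0.013,-0.006],"rot": [0.01,0.006,0.018],"grip": 0.035},{"dp": [0,0,-0.005],"rot": [0,0,0],"grip": 0.035},{"dp": [0,0,0],"rot": [0,0,0],"grip": 0.035}]'

```text
clock: 2.45
tcp_pos: [0.5279, -0.2681, 0.007]
orientation: [3.11, -0.43, 0.008]
contact_force: [-0.0, 0.2, -0.3]
grip_width: 0.0349
```

Run:
```python
from h import *
to([.5258,-.2678,.004],1.296)
```

```text
t 2.45 tcp [ 0.5279 -0.2681  0.007 ] toolx [ 0.9625 -0.2711  0.005 ] toolz [ 0.0045 -0.0023 -1.    ] F [-0.0132  0.2144 -0.3273] w 0.0349 j [ 0.5361  0.6428 -0.2263  1.8962  0.2336  0.6228 -0.1109]
need dp [-0.0021  0.0003 -0.003 ] rot [ 0.0023  0.0045 -0.0002]
```

Request:
send_rows --motion '[{"dp": [-0.002,0,-0.003],"rot": [0,0,0],"grip": 0.0},{"dp": [0,0,0],"rot": [0,0,0],"grip": 0.0},{"dp": [0,0,0],"rot": [0,0,0],"grip": 0.0},{"dp": [0,0,0.003],"rot": [0,0,0],"grip": 0.0},{"dp": [0.004,0.014,0],"rot": [0,0,0],"grip": 0.0},{"dp": [0.007,0.024,0],"rot": [0,0,0],"grip": 0.0},{"dp": [0.007,0.024,0],"rot": [0,0,0],"grip": 0.0},{"dp": [0.007,0.024,0],"rot": [0,0,0],"grip": 0.0},{"dp": [0.007,0.024,0],"rot": [0,0,0],"grip": 0.0},{"dp": [0.004,0.014,0],"rot": [0,0,0],"grip": 0.0},{"dp": [0,0,0],"rot": [0,0,0],"grip": 0.0}]'

```text
clock: 3.82
tcp_pos: [0.5642, -0.1342, 0.0081]
orientation: [-3.112, 0.425, -0.011]
contact_force: [-0.5, -0.9, -0.8]
grip_width: 0.01
```

Run:
```python
from h import *
to([.5258,-.2678,.004],1.296)
```

```text
t 3.83 tcp [ 0.5642 -0.1342  0.0081] toolx [ 0.9633 -0.2682  0.0066] toolz [ 0.0067 -0.0005 -1.    ] F [-0.4751 -0.9485 -0.7597] w 0.01 j [ 0.2965  0.6265 -0.2218  1.9271  0.2281  0.6051 -0.3435]
need dp [-0.0384 -0.1336 -0.0041] rot [ 0.0005  0.0067 -0.0033]
```

Request:
send_rows --motion '[{"dp": [0,0,-0.004],"rot": [0,0,0],"grip": 0.0},{"dp": [0,0,0],"rot": [0,0,0],"grip": 0.0},{"dp": [0,0,0],"rot": [0,0,0],"grip": 0.045},{"dp": [0,0,0],"rot": [0,0,0],"grip": 0.045},{"dp": [0,0,0.02],"rot": [0,0,0],"grip": 0.045},{"dp": [0,0,0.04],"rot": [0,0,0],"grip": 0.045},{"dp": [-0.004,-0.014,0.01],"rot": [0,0,0],"grip": 0.045},{"dp": [-0.008,-0.028,0],"rot": [0,0,0],"grip": 0.045},{"dp": [-0.004,-0.014,0],"rot": [0,0,0],"grip": 0.045},{"dp": [0,0,0],"rot": [0,0,0],"grip": 0.045}]'

```text
clock: 5.08
tcp_pos: [0.5462, -0.1976, 0.0798]
orientation: [3.109, -0.435, 0.012]
contact_force: [0.2, 0.3, 0.2]
grip_width: 0.045
```

Run:
```python
from h import *
f=grab('wrist','w2.png');to([.5483,-.1935,.004],1.296)
```

```text
t 5.12 tcp [ 0.5464 -0.1967  0.0797] toolx [ 0.9619 -0.2733  0.0081] toolz [ 0.0075 -0.0033 -1.    ] F [-0.2409  0.1523  0.3976] w 0.045 j [ 0.4286  0.5178 -0.2471  1.9     0.1835  0.7373 -0.1995]
need dp [ 0.0019  0.0032 -0.0757] rot [0.0033 0.0075 0.002 ]
```

View pics/w2.png

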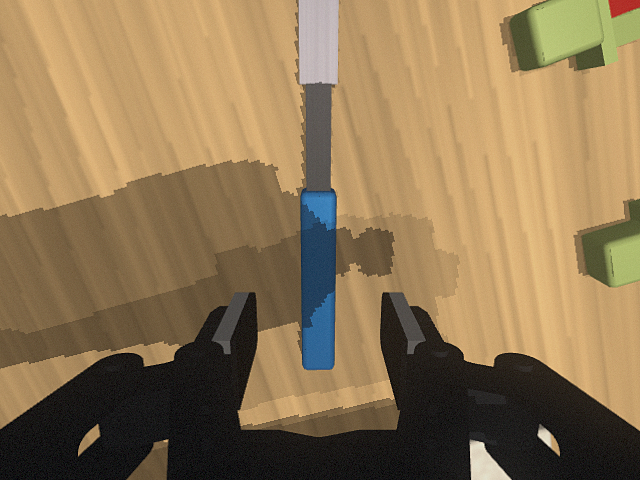

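The spatula is fully out. The handle's top front edge is at (318,191) and its rear at (318,368); it lies centred between the fingers.

Run:
```python
from h import *
f=load('wrist')
p=px2w(f,[(318,192),(318,368)],.018);d=p[0]-p[1];y=np.arctan2(d[1],d[0]);print(p,np.linalg.norm(d),y)
t=p[0]-.032*d/np.linalg.norm(d);t[2]=.003;to(t,y)
```

```text
[[ 0.5568 -0.1646  0.018 ]
 [ 0.53   -0.2586  0.018 ]] 0.09766454686211162 1.2933445794654226
t 5.12 tcp [ 0.5464 -0.1967  0.0797] toolx [ 0.9619 -0.2733  0.0081] toolz [ 0.0075 -0.0033 -1.    ] F [-0.2409  0.1523  0.3976] w 0.045 j [ 0.4286  0.5178 -0.2471  1.9     0.1835  0.7373 -0.1995]
need dp [ 0.0016  0.0013 -0.0767] rot [ 0.0033  0.0075 -0.0006]
```

Request:
send_rows --motion '[{"dp": [0.001,0.001,-0.03],"rot": [0.003,0.007,0],"grip": 0.045},{"dp": [0,0,-0.03],"rot": [0,0,0],"grip": 0.045},{"dp": [0,0,-0.012],"rot": [0,0,0],"grip": 0.045},{"dp": [0,0,-0.002],"rot": [0,0,0],"grip": 0.045},{"dp": [0,0,0],"rot": [0,0,0],"grip": 0.045}]'

```text
clock: 5.75
tcp_pos: [0.5496, -0.1906, 0.0045]
orientation: [-3.11, 0.425, -0.003]
contact_force: [-0.8, -0.0, 0.9]
grip_width: 0.0448
```

Run:
```python
from h import *
to([.548,-.1954,.003],1.293)
```

```text
t 5.75 tcp [ 0.5496 -0.1906  0.0045] toolx [ 0.9634 -0.2682  0.0013] toolz [ 0.0021  0.0025 -1.    ] F [-0.8287 -0.0243  0.8947] w 0.0448 j [ 0.3966  0.6362 -0.2201  1.9193  0.2238  0.6081 -0.2374]
need dp [-0.0016 -0.0048 -0.0015] rot [-0.0025  0.0021 -0.0063]
```

Request:
send_rows --motion '[{"dp": [0,0,0],"rot": [0,0,0],"grip": 0.0},{"dp": [0,0,0],"rot": [0,0,0],"grip": 0.0},{"dp": [0,0,0],"rot": [0,0,0],"grip": 0.0},{"dp": [0,0,0.03],"rot": [0,0,0],"grip": 0.0},{"dp": [0,0,0.05],"rot": [0,0,0],"grip": 0.0},{"dp": [-0.01,0.031,0.04],"rot": [0,0,-0.13],"grip": 0.0},{"dp": [-0.01,0.031,0.04],"rot": [0,0,-0.13],"grip": 0.0},{"dp": [-0.01,0.031,0.03],"rot": [0,0,-0.13],"grip": 0.0},{"dp": [-0.012,0.031,0],"rot": [0,0,-0.13],"grip": 0.0},{"dp": [-0.012,0.031,0],"rot": [0,0,-0.13],"grip": 0.0},{"dp": [-0.012,0.031,0],"rot": [0,0,-0.13],"grip": 0.0},{"dp": [-0.012,0.031,0],"rot": [0,0,-0.13],"grip": 0.0},{"dp": [-0.012,0.031,0],"rot": [0,0,-0.13],"grip": 0.0},{"dp": [-0.012,0.031,0],"rot": [0,0,-0.13],"grip": 0.0},{"dp": [0,0,0],"rot": [0,0,0],"grip": 0.0},{"dp": [0,0,0],"rot": [0,0,0],"grip": 0.0}]' --grip_force 90

```text
clock: 7.75
tcp_pos: [0.4441, 0.0948, 0.2056]
orientation: [-2.314, 2.118, -0.021]
contact_force: [-0.6, -0.5, -1.2]
grip_width: 0.0153
```

Run:
```python
from h import *
to([.44,.09,.2],.12); f=grab('wrist','w3.png')
```

```text
t 7.75 tcp [0.4441 0.0948 0.2056] toolx [ 0.0882 -0.9961  0.007 ] toolz [ 0.0129 -0.0059 -0.9999] F [-0.5894 -0.5445 -1.2133] w 0.0153 j [-0.1222  0.1505 -0.2543  2.0836  0.0611  0.9033 -1.8936]
need dp [-0.0041 -0.0048 -0.0056] rot [0.0057 0.013  0.0316]
```

View pics/w3.png

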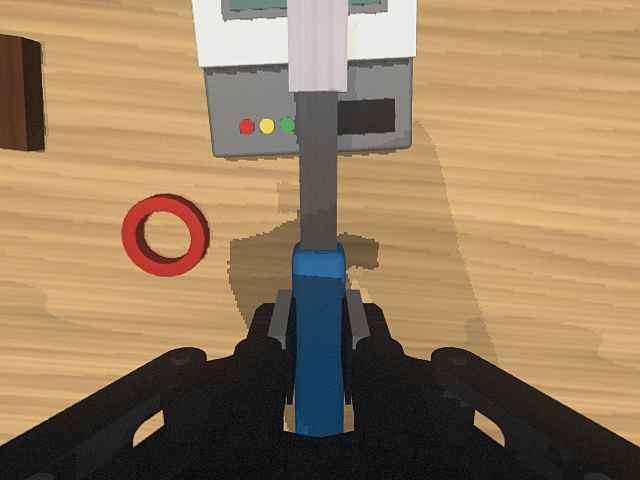

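The deck's front edge runs from (214,157) to (411,148) and the lid's front edge from (200,66) to (415,57). The ring is at (165,235), and the spatula is held straight: blade/shank joint at (318,92), handle front at (319,247).

Run:
```python
from h import *
f=load('wrist'); o,R=state(); M=R.as_matrix(); tcp=o['tcp_pos']
d=px2w(f,[(214,157),(411,148)],.048); l=px2w(f,[(200,66),(415,57)],.064)
for q in(d,l):
    v=q[0]-q[1]; print(q[:, :2],np.linalg.norm(v),'yaw',np.arctan2(-v[0],v[1]))
v=d[0]-d[1]; yaw=np.arctan2(-v[0],v[1])
for yaw in (np.arctan2(-v[0],v[1]),.12):
    u=np.array([np.cos(yaw),np.sin(yaw)]); print('case origin',d.mean(0)[:2]+.105*u, l.mean(0)[:2]+.048*u)
# spatula: find L (handle front ahead of TCP), pitch, height h of centreline above TCP (at TCP)
from scipy.optimize import least_squares
def pts(L,p,h=.0045):
    # rotation about grip; nose-down pitch p
    c,s=np.cos(p),np.sin(p)
    a=np.array([[L,.008],[L+.05,.005]])
    fw=a[:,0]*c+a[:,1]*s; up=-a[:,0]*s+a[:,1]*c+h
    return np.array([tcp+M@[0,-x,-z] for x,z in zip(fw,up)])
r=least_squares(lambda q:(w2px(f,pts(*q))[:,1]-[248,92]),[.027,0]);print('L,pitch',r.x,r.cost)
for p in(-.05,0,.05):print(p,w2px(f,pts(.027,p)))
print('tape',px2w(f,[(122,235),(209,235),(165,277)],.009))
```

```text
t 7.8 tcp [0.4442 0.0948 0.2056] toolx [ 0.0878 -0.9961  0.0068] toolz [ 0.0129 -0.0057 -0.9999] F [ 0.3354  0.6594 -0.5211] w 0.0153 j [-0.1219  0.1506 -0.2545  2.0834  0.0609  0.9033 -1.8938]
[[0.4836 0.1705]
 [0.5019 0.0338]] 0.13792169130132292 yaw 0.1333388511171516
[[0.5406 0.1769]
 [0.5579 0.043 ]] 0.1350369370101704 yaw 0.12884921614052805
case origin [0.5968 0.1161] [0.5968 0.1163]
case origin [0.597  0.1147] [0.5969 0.1157]
L,pitch [0.0277 0.1143] 2.6253290925755273e-26
-0.05 [[318.0071 257.7269]
 [318.1475  93.3633]]
0 [[318.0114 255.1573]
 [318.1545  92.8983]]
0.05 [[318.0155 252.8094]
 [318.1606  93.1228]]
tape [[0.4095 0.2534 0.009 ]
 [0.4158 0.1819 0.009 ]
 [0.3755 0.2182 0.009 ]]
```

Run:
```python
from h import *
to([.422,.093,.09],.13,.09)
```

```text
t 7.8 tcp [0.4442 0.0948 0.2056] toolx [ 0.0878 -0.9961  0.0068] toolz [ 0.0129 -0.0057 -0.9999] F [ 0.3354  0.6594 -0.5211] w 0.0153 j [-0.1219  0.1506 -0.2545  2.0834  0.0609  0.9033 -1.8938]
need dp [-0.0222 -0.0018 -0.1156] rot [-0.0044  0.1025  0.0417]
```

Request:
send_rows --motion '[{"dp": [-0.011,-0.001,0],"rot": [-0.002,0.05,0.02],"grip": 0.0},{"dp": [-0.011,-0.001,-0.03],"rot": [-0.002,0.05,0.02],"grip": 0.0},{"dp": [0,0,-0.04],"rot": [0,0,0],"grip": 0.0},{"dp": [0,0,-0.035],"rot": [0,0,0],"grip": 0.0},{"dp": [0,0,-0.008],"rot": [0,0,0],"grip": 0.0},{"dp": [0,0,0],"rot": [0,0,0],"grip": 0.0},{"dp": [0,0,0],"rot": [0,0,0],"grip": 0.0}]'

```text
clock: 8.68
tcp_pos: [0.4262, 0.087, 0.0923]
orientation: [2.305, -2.039, -0.086]
contact_force: [0.3, -0.1, 0.4]
grip_width: 0.0156
```

Run:
```python
from h import *
to([.422,.093,.09],.13,.09); f=grab('side'); im=f['img'][230:350,290:450,::-1]
cv2.imwrite('pics/s1.png',cv2.resize(im,None,fx=5,fy=5,interpolation=cv2.INTER_CUBIC))
```

```text
t 8.68 tcp [0.4262 0.087  0.0923] toolx [ 0.1217 -0.9926  0.    ] toolz [-0.0836 -0.0103 -0.9965] F [ 0.3439 -0.0768  0.3501] w 0.0156 j [-0.1261  0.3461 -0.2411  2.1587  0.0923  0.7303 -1.8769]
need dp [-0.0042  0.006  -0.0023] rot [-0.0007  0.0057  0.008 ]
```

View pics/s1.png

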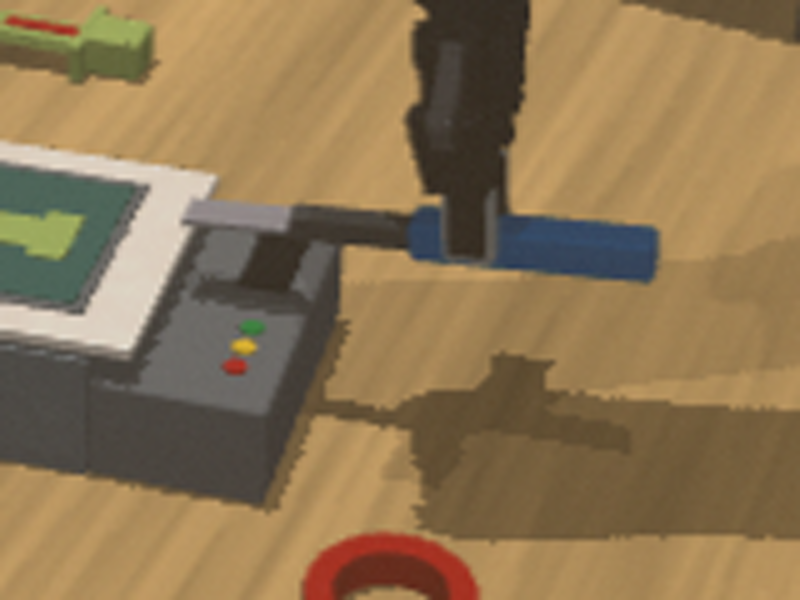

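The side crop shows the spatula above the deck: tip at (186,212), blade joint at (291,219), handle front at (412,233), handle rear at (657,255) in the crop. I'll fit its pitch in the grip.

Run:
```python
from h import *
from scipy.optimize import least_squares
f=load('side'); o,R=state(); M=R.as_matrix(); tcp=o['tcp_pos']
m=np.array([(186,212),(291,219),(412,233),(657,255)])/5+[290,230]
def pts(L,p,h,off=(0,0)):
    c,s=np.cos(p),np.sin(p); a=np.array([L+.095,L+.05,L,L-.1])
    return np.array([tcp+M@[0,-(x*c+h*s),-(-x*s+h*c)] for x in a])
for fix in (None,0.0045):
    g=(lambda q:(w2px(f,pts(*q))-m).ravel()) if fix is None else (lambda q:(w2px(f,pts(q[0],q[1],fix))-m).ravel())
    r=least_squares(g,[.027,0,.0045][:3 if fix is None else 2]); print(r.x,r.fun)
q=list(r.x)+[.0045]; P=pts(*q[:3]); print('tip world',P[0],'joint',P[1])
u=np.array([np.cos(.13),np.sin(.13)]);n=np.array([-u[1],u[0]])
for X in P: print('case',(X[:2]-[.597,.116])@u,(X[:2]-[.597,.116])@n,X[2])
```

```text
t 8.72 tcp [0.4263 0.0871 0.0924] toolx [ 0.1217 -0.9926 -0.0001] toolz [-0.0831 -0.0101 -0.9965] F [ 0.3112 -0.2107 -0.4787] w 0.015 j [-0.1262  0.3459 -0.2412  2.1586  0.0923  0.7301 -1.877 ]
[0.027  0.008  0.0013] [ 0.2967 -0.2024  0.1967  0.3626 -0.283  -0.2058 -0.1826  0.0184]
[0.0267 0.0249] [ 0.3734 -0.6499  0.2618 -0.4009 -0.2154 -1.3268 -0.0574 -1.8387]
tip world [0.5468 0.1018 0.0837] joint [0.5024 0.0964 0.0885]
case -0.05158360191182919 -0.007534110232991881 0.08365310719615732
case -0.09631665724117278 -0.007178654421518332 0.08853444021777966
case -0.14602005205155444 -0.006783703519881046 0.09395814357513782
case -0.24542684167231785 -0.0059938017166064755 0.10480555028985414
```

Run:
```python
from h import *
f=load('side')
u=np.array([np.cos(.13),np.sin(.13)]);n=np.array([-u[1],u[0]])
W=lambda x,y,z:np.r_[np.array([.597,.116])+x*u+y*n,z]
X=[W(-.105,.07,.048),W(-.105,.07,0),W(-.048,.068,.064),W(-.048,-.068,.064),W(-.105,-.07,.048)]
print((w2px(f,X)-[290,230])*5)
```

```text
[[263.106  408.7338]
 [259.5244 503.6169]
 [127.2468 348.3102]
 [216.5559 171.9587]
 [343.0567 221.3956]]
```

Request:
send_rows --motion '[{"dp": [-0.006,0.006,0],"rot": [0,0.005,0.008],"grip": 0.0},{"dp": [-0.001,0,-0.012],"rot": [0,0,0],"grip": 0.0},{"dp": [0,0,-0.01],"rot": [0,0,0],"grip": 0.0},{"dp": [0,0,0],"rot": [0,0,0],"grip": 0.0},{"dp": [0,0,0],"rot": [0,0,0],"grip": 0.0}]'

```text
clock: 9.35
tcp_pos: [0.4196, 0.094, 0.0702]
orientation: [2.313, -2.028, -0.089]
contact_force: [-0.0, 0.2, -0.7]
grip_width: 0.0154
```

```bash
cat >> h.py <<'E'
def tip(L=.027,p=.01,h=.0033):
    o,R=state();M=R.as_matrix();c,s=np.cos(p),np.sin(p);x=L+.095
    X=o['tcp_pos']+M@[0,-(x*c+h*s),-(-x*s+h*c)]
    u=np.array([np.cos(.13),np.sin(.13)]);n=np.array([-u[1],u[0]]);d=X[:2]-[.597,.116]
    fw=-M[:,1]
    print('tip case',d@u,d@n,X[2],'pitch down',-np.arcsin(fw[2])+p,'yaw rel',np.arctan2(fw[1],fw[0])-.13)
    return o
E
python3 -c "
from h import *
tip()"
```

```text
t 9.35 tcp [0.4196 0.094  0.0702] toolx [ 0.131  -0.9914 -0.001 ] toolz [-0.0857 -0.0103 -0.9963] F [-0.0161  0.2081 -0.6901] w 0.0154 j [-0.1462  0.3812 -0.241   2.1809  0.1075  0.6762 -1.9003]
tip case -0.05704471711345392 0.0013526695062276827 0.06170590917481489 pitch down 0.09641261264717291 yaw rel 0.0014890213936923635
```

Request:
send_rows --motion '[{"dp": [0,0,-0.006],"rot": [0,0,0],"grip": 0.0},{"dp": [0,0,-0.003],"rot": [0,0,0],"grip": 0.0},{"dp": [0,0,0],"rot": [0,0,0],"grip": 0.0}]'

```text
clock: 9.72
tcp_pos: [0.4198, 0.0939, 0.0606]
orientation: [2.313, -2.028, -0.089]
contact_force: [-0.4, -0.5, 0.0]
grip_width: 0.0155
```

```bash
python3 -c "
from h import *
tip()"
```

```text
t 9.72 tcp [0.4198 0.0939 0.0606] toolx [ 0.1307 -0.9914 -0.001 ] toolz [-0.0854 -0.0102 -0.9963] F [-0.3594 -0.5333  0.0199] w 0.0155 j [-0.15    0.3992 -0.237   2.1856  0.1149  0.6537 -1.9067]
tip case -0.056805956121276396 0.001206979922175198 0.05222378527251206 pitch down 0.09610415985024322 yaw rel 0.0011695992597768323
```

Tip height is good, so insert about 21 mm.

Request:
send_rows --motion '[{"dp": [0.006,0.001,0],"rot": [0,0,0],"grip": 0.0},{"dp": [0.006,0.001,0],"rot": [0,0,0],"grip": 0.0},{"dp": [0.006,0.001,0],"rot": [0,0,0],"grip": 0.0},{"dp": [0.003,0,0],"rot": [0,0,0],"grip": 0.0},{"dp": [0,0,0],"rot": [0,0,0],"grip": 0.0}]'

```text
clock: 10.35
tcp_pos: [0.4432, 0.0973, 0.061]
orientation: [2.314, -2.029, -0.088]
contact_force: [0.8, 0.2, -0.4]
grip_width: 0.0152
```

```bash
python3 -c "
from h import *
tip()
f=grab('side'); im=f['img'][230:350,250:410,::-1]
cv2.imwrite('pics/s2.png',cv2.resize(im,None,fx=5,fy=5,interpolation=cv2.INTER_CUBIC))"
```

```text
t 10.35 tcp [0.4432 0.0973 0.061 ] toolx [ 0.1305 -0.9915 -0.0013] toolz [-0.0842 -0.0098 -0.9964] F [ 0.8173  0.2075 -0.3693] w 0.0152 j [-0.1479  0.4263 -0.231   2.1342  0.1184  0.6771 -1.8982]
tip case -0.03313759525765676 0.0015248488815620318 0.0527037864249208 pitch down 0.09481624505723503 yaw rel 0.000937787218677294
```

View pics/s2.png

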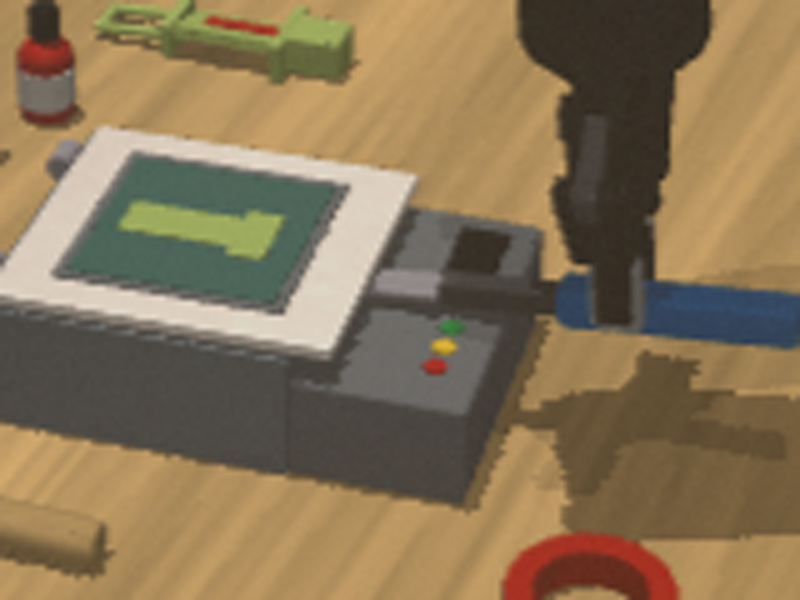

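The picture shows the blade passing under the lid's front edge, crop (375–440,285). Now lift along the arc.

Request:
send_rows --motion '[{"dp": [0,0,0.006],"rot": [0,0,0],"grip": 0.0},{"dp": [0,0,0.008],"rot": [0.0025,-0.019,0],"grip": 0.0},{"dp": [0.002,0,0.011],"rot": [0.0025,-0.019,0],"grip": 0.0},{"dp": [0.003,0,0.011],"rot": [0.0025,-0.019,0],"grip": 0.0},{"dp": [0.004,0.0005,0.011],"rot": [0.0025,-0.019,0],"grip": 0.0},{"dp": [0.005,0.0005,0.01],"rot": [0.0025,-0.019,0],"grip": 0.0},{"dp": [0,0,0],"rot": [0,0,0],"grip": 0.0}]' --grip_force 100

```text
clock: 11.28
tcp_pos: [0.4568, 0.0981, 0.1226]
orientation: [-2.352, 2.062, -0.017]
contact_force: [0.8, -0.2, -1.2]
grip_width: 0.0148
```

```bash
python3 -c "
from h import *
tip()
f=grab('side'); im=f['img'][170:350,230:410,::-1]
cv2.imwrite('pics/s3.png',cv2.resize(im,None,fx=3,fy=3,interpolation=cv2.INTER_CUBIC))"
```

```text
t 11.28 tcp [0.4568 0.0981 0.1226] toolx [ 0.1309 -0.9914 -0.0008] toolz [ 0.0171  0.0031 -0.9998] F [ 0.8118 -0.1642 -1.2351] w 0.0148 j [-0.1393  0.2907 -0.2403  2.1389  0.1105  0.7058 -1.8925]
tip case -0.019372060887592205 0.0005403669764314114 0.12679064434487328 pitch down -0.007396970127758218 yaw rel 0.0012150601231984415
```

View pics/s3.png

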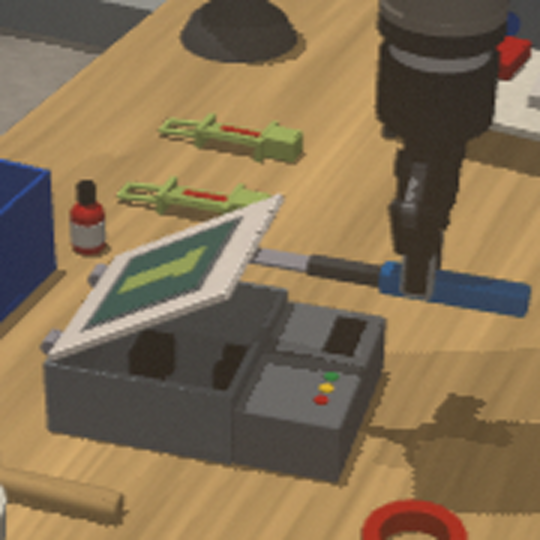

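Request:
send_rows --motion '[{"dp": [0.011,0.0015,0.015],"rot": [0,0,0],"grip": 0.0},{"dp": [0.011,0.0015,0.014],"rot": [0,0,0],"grip": 0.0},{"dp": [0.016,0.002,0.012],"rot": [0,0,0],"grip": 0.0},{"dp": [0.016,0.002,0.011],"rot": [0,0,0],"grip": 0.0},{"dp": [0.019,0.0025,0.007],"rot": [0,0,0],"grip": 0.0},{"dp": [0.019,0.0025,0.005],"rot": [0,0,0],"grip": 0.0},{"dp": [0,0,0],"rot": [0,0,0],"grip": 0.0}]'

```text
clock: 12.2
tcp_pos: [0.546, 0.1092, 0.184]
orientation: [-2.362, 2.069, -0.004]
contact_force: [-0.3, 0.2, 0.2]
grip_width: 0.0149
```

```bash
python3 -c "
from h import *
tip()
f=grab('side','s4.png')"
```

```text
t 12.2 tcp [0.546  0.1092 0.184 ] toolx [ 0.1316 -0.9913  0.0007] toolz [ 0.0033 -0.0002 -1.    ] F [-0.2525  0.1977  0.2464] w 0.0149 j [-0.1276  0.3451 -0.2252  1.8794  0.0964  0.9243 -1.8367]
tip case 0.07054645238169709 0.00014892680856585 0.1864709732127193 pitch down 0.006791189747449292 yaw rel 0.001994290642204466
```

Request:
send_rows --motion '[{"dp": [0.016,0.002,0.001],"rot": [0,0,0],"grip": 0.0},{"dp": [0.016,0.002,0],"rot": [0,0,0],"grip": 0.0},{"dp": [0.012,0.002,0],"rot": [0,0,0],"grip": 0.0},{"dp": [0,0,0],"rot": [0,0,0],"grip": 0.0},{"dp": [-0.03,-0.004,0.01],"rot": [0,0,0],"grip": 0.0},{"dp": [-0.04,-0.005,0.01],"rot": [0,0,0],"grip": 0.0},{"dp": [0,0,0],"rot": [0,0,0],"grip": 0.0}]'

```text
clock: 13.12
tcp_pos: [0.5148, 0.1055, 0.2025]
orientation: [2.361, -2.067, -0.002]
contact_force: [0.0, -0.4, -0.0]
grip_width: 0.0152
```

```bash
python3 -c "
from h import *
tip()
f=grab('side'); im=f['img'][140:400,200:460,::-1]
cv2.imwrite('pics/s5.png',cv2.resize(im,None,fx=2.3,fy=2.3,interpolation=cv2.INTER_CUBIC))"
```

```text
t 13.12 tcp [0.5148 0.1055 0.2025] toolx [ 0.1324 -0.9912  0.0016] toolz [-0.0036 -0.0021 -1.    ] F [ 0.024  -0.3933 -0.042 ] w 0.0152 j [-0.1227  0.2786 -0.2359  1.926   0.08    0.9499 -1.8348]
tip case 0.0391671549058762 0.0005491764008533265 0.204072655115698 pitch down 0.013869560469773915 yaw rel 0.002778304572526008
```

View pics/s5.png

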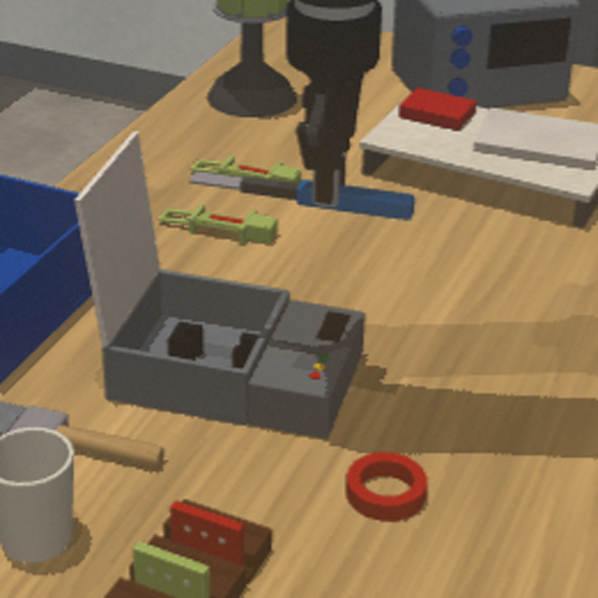

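Lid standing open past vertical (edge at crop (138,135) to (110,340)), two black guides visible at (185,340) and (243,350). Next, lay the spatula on the free bench area near (0.47,-0.13).

Request:
send_rows --motion '[{"dp": [-0.01,-0.04,0],"rot": [0.002,-0.012,0],"grip": 0.0},{"dp": [-0.01,-0.05,0],"rot": [0,0,0],"grip": 0.0},{"dp": [-0.01,-0.05,-0.02],"rot": [0,0,0],"grip": 0.0},{"dp": [-0.01,-0.05,-0.04],"rot": [0,0,0],"grip": 0.0},{"dp": [-0.005,-0.04,-0.05],"rot": [0,0,0],"grip": 0.0},{"dp": [0,0,-0.05],"rot": [0,0,0],"grip": 0.0},{"dp": [0,0,-0.015],"rot": [0,0,0],"grip": 0.0},{"dp": [0,0,0],"rot": [0,0,0],"grip": 0.0},{"dp": [0,0,0],"rot": [0,0,0],"grip": 0.0}]'

```text
clock: 14.3
tcp_pos: [0.4801, -0.1291, 0.027]
orientation: [-2.352, 2.058, -0.029]
contact_force: [-0.1, -0.1, -0.4]
grip_width: 0.015
```

```bash
python3 -c "
from h import *
tip()"
```

```text
t 14.3 tcp [ 0.4801 -0.1291  0.027 ] toolx [ 0.1325 -0.9912  0.0035] toolz [ 0.0245 -0.0003 -0.9997] F [-0.0824 -0.1237 -0.4225] w 0.015 j [ 0.2166  0.4887 -0.0943  2.1366  0.0868  0.4953 -1.38  ]
tip case -0.025794391301931358 -0.22749303107583332 0.03206824191721666 pitch down -0.014280953272094601 yaw rel 0.002936780605008793
```

Request:
send_rows --motion '[{"dp": [0,0,-0.012],"rot": [-0.002,0.014,0],"grip": 0.0},{"dp": [0,0,-0.005],"rot": [0,0,0],"grip": 0.0},{"dp": [0,0,-0.003],"rot": [0,0,0],"grip": 0.0},{"dp": [0,0,0],"rot": [0,0,0],"grip": 0.0}]'

```text
clock: 14.8
tcp_pos: [0.4824, -0.1287, 0.0077]
orientation: [-2.36, 2.063, -0.02]
contact_force: [0.1, -0.2, -1.0]
grip_width: 0.0147
```

```bash
python3 -c "
from h import *
tip()"
```

```text
t 14.8 tcp [ 0.4824 -0.1287  0.0077] toolx [ 0.1337 -0.991   0.0048] toolz [ 0.0141 -0.0029 -0.9999] F [ 0.0527 -0.1769 -0.9934] w 0.0147 j [ 0.204   0.5308 -0.0846  2.1304  0.097   0.4694 -1.3915]
tip case -0.023400871030022946 -0.22726909795634304 0.011400781186140935 pitch down -0.00358035455802554 yaw rel 0.004186685663374767
```

Request:
send_rows --motion '[{"dp": [0,0,-0.002],"rot": [0,-0.003,0],"grip": 0.0},{"dp": [0,0,0],"rot": [0,0,0],"grip": 0.0},{"dp": [0,0,0],"rot": [0,0,0],"grip": 0.045},{"dp": [0,0,0],"rot": [0,0,0],"grip": 0.045},{"dp": [0,0,0.02],"rot": [0,0,0],"grip": 0.045},{"dp": [0,0,0.04],"rot": [0,0,0],"grip": 0.045},{"dp": [0,0,0.05],"rot": [0,0,0.1],"grip": 0.03},{"dp": [0,0,0.05],"rot": [0,0,0.18],"grip": 0.03},{"dp": [0,0,0.05],"rot": [0,0,0.18],"grip": 0.03},{"dp": [0,0.02,0.02],"rot": [0,0,0.18],"grip": 0.03},{"dp": [0.01,0.02,0.02],"rot": [0,0,0.18],"grip": 0.03},{"dp": [0.01,0.02,0],"rot": [0,0,0.18],"grip": 0.03},{"dp": [0.01,0.02,0],"rot": [0,0,0.18],"grip": 0.03},{"dp": [0.01,0.02,0],"rot": [0,0,0.18],"grip": 0.03},{"dp": [0.01,0.02,0],"rot": [0,0,0.18],"grip": 0.03},{"dp": [0.01,0.02,0],"rot": [0,0,0.18],"grip": 0.03},{"dp": [0.01,0.02,0],"rot": [0,0,0.18],"grip": 0.03},{"dp": [0.02,0.02,0],"rot": [0,0,0.18],"grip": 0.03},{"dp": [0.02,0.02,0],"rot": [0,0,0.18],"grip": 0.03},{"dp": [0.02,0.02,0],"rot": [0,0,0.18],"grip": 0.03}]'

```text
clock: 17.3
tcp_pos: [0.6125, 0.0948, 0.2642]
orientation: [-2.682, -1.604, -0.007]
contact_force: [0.2, 0.7, 0.6]
grip_width: 0.03
```

Run:
```python
from h import *
o,R=state();v=(toolR(.13)*Ro.from_rotvec([0,0,np.pi])*R.inv()).as_rotvec();print(v)
to([.63,.12,.2],.13)
```

```text
t 17.3 tcp [0.6125 0.0948 0.2642] toolx [0.4732 0.8809 0.0122] toolz [-0.0049  0.0165 -0.9999] F [0.1679 0.6624 0.6131] w 0.03 j [ 0.2037  0.4247 -0.605   1.6225  0.2384  1.1721  0.6255]
[-0.0128  0.0188 -2.5186]
t 17.3 tcp [0.6125 0.0948 0.2642] toolx [0.4732 0.8809 0.0122] toolz [-0.0049  0.0165 -0.9999] F [0.1679 0.6624 0.6131] w 0.03 j [ 0.2037  0.4247 -0.605   1.6225  0.2384  1.1721  0.6255]
need dp [ 0.0175  0.0252 -0.0642] rot [-0.0145 -0.0099  0.6229]
```

Request:
send_rows --motion '[{"dp": [0.005,0.006,-0.015],"rot": [-0.004,-0.003,0.156],"grip": 0.03},{"dp": [0.004,0.006,-0.015],"rot": [-0.004,-0.003,0.156],"grip": 0.03},{"dp": [0.004,0.006,-0.015],"rot": [-0.003,-0.002,0.156],"grip": 0.03},{"dp": [0.004,0.006,-0.015],"rot": [-0.003,-0.002,0.156],"grip": 0.03},{"dp": [0,0,0],"rot": [0,0,0],"grip": 0.03},{"dp": [0,0,0],"rot": [0,0,0],"grip": 0.03}]'

```text
clock: 18.05
tcp_pos: [0.6306, 0.121, 0.2011]
orientation: [-2.047, -2.379, -0.002]
contact_force: [0.2, -0.1, -0.0]
grip_width: 0.0303
```

Run:
```python
from h import *
to([.63,.12,.2],.13); f=grab('wrist','w4.png')
# dark guide segmentation near chamber
g=f['img'].max(2)
u=np.array([np.cos(.13),np.sin(.13)]);n=np.array([-u[1],u[0]])
W=lambda x,y,z:np.r_[np.array([.597,.116])+x*u+y*n,z]
ch=w2px(f,[W(-.024,-.064,.057),W(-.024,.064,.057),W(.099,.064,.057),W(.099,-.064,.057)]);print(ch)
m=np.zeros(g.shape,np.uint8);cv2.fillConvexPoly(m,ch.astype(int),1)
print(np.percentile(g[m>0],[2,10,25,50,75,90]))
b=((g<55)&(m>0)).astype(np.uint8)
k,l,st,c=cv2.connectedComponentsWithStats(b)
for i in range(1,k):
    if st[i,4]>150: print(st[i],c[i])
```

```text
t 18.05 tcp [0.6306 0.121  0.2011] toolx [-0.1495  0.9888  0.0032] toolz [-0.0018  0.003  -1.    ] F [ 0.1633 -0.0735 -0.007 ] w 0.0303 j [ 0.2168  0.5484 -0.7102  1.6307  0.3856  1.1087  1.1254]
need dp [-0.0006 -0.001  -0.0011] rot [-0.003  -0.0018 -0.02  ]
[[221.4788 132.5735]
 [415.5229 136.6833]
 [401.7412 307.5685]
 [228.3848 304.5174]]
[ 32.  60.  69.  94. 135. 147.]
[ 297  134   46   35 1261] [319.1142 149.2538]
[ 297  213   43   39 1321] [317.2165 233.6949]
```

View pics/w4.png

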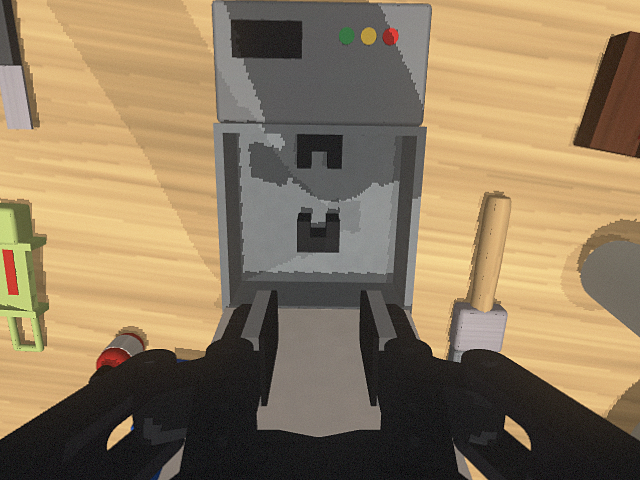

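Top view of the open chamber: front guide at cols 297–342, rows 134–169; rear guide at cols 297–340, rows 213–252; notches face each other. The viewing budget is spent, so the rest is numeric.

Run:
```python
from h import *
f=load('wrist'); g=f['img'].mean(2).astype(int)
for c in(301,305,335,338): print('col',c,'rows128-176',g[128:176,c].tolist(),'\n  206-258',g[206:258,c].tolist())
print('col319 140-175',g[140:176,319].tolist()); print('col318 205-258',g[205:258,318].tolist())
for r in(142,158,163,217,222,244): print('row',r,'290-348',g[r,290:348].tolist())
```

```text
col 301 rows128-176 [92, 94, 91, 91, 103, 89, 41, 25, 30, 28, 32, 33, 35, 24, 38, 27, 37, 33, 35, 30, 33, 36, 31, 28, 37, 37, 32, 34, 30, 32, 34, 25, 33, 32, 31, 32, 42, 26, 35, 23, 58, 97, 95, 95, 96, 91, 95, 93] 
  206-258 [127, 63, 64, 72, 73, 77, 74, 23, 18, 25, 36, 31, 25, 31, 31, 33, 55, 50, 52, 51, 50, 56, 43, 52, 45, 47, 52, 48, 50, 48, 48, 52, 50, 48, 47, 47, 43, 49, 47, 53, 51, 44, 51, 48, 36, 54, 105, 142, 133, 132, 129, 130]
col 305 rows128-176 [95, 90, 93, 96, 99, 96, 54, 29, 30, 39, 34, 36, 30, 36, 31, 31, 26, 38, 28, 32, 38, 36, 30, 35, 34, 30, 32, 37, 26, 34, 30, 36, 33, 33, 28, 37, 31, 33, 33, 27, 57, 99, 96, 92, 94, 94, 94, 91] 
  206-258 [141, 132, 75, 77, 76, 79, 77, 28, 28, 27, 27, 29, 35, 36, 28, 40, 48, 49, 50, 51, 53, 50, 49, 49, 48, 50, 50, 50, 51, 48, 46, 51, 46, 49, 40, 52, 46, 51, 50, 45, 45, 49, 45, 49, 46, 50, 104, 132, 132, 128, 132, 138]
col 335 rows128-176 [90, 96, 91, 92, 92, 95, 94, 20, 25, 35, 34, 32, 31, 32, 34, 29, 30, 30, 35, 25, 39, 34, 36, 37, 32, 29, 31, 32, 41, 31, 29, 37, 31, 30, 35, 37, 30, 31, 33, 28, 40, 86, 99, 92, 94, 94, 93, 88] 
  20
[... 1939 characters left out ...]
5, 133, 134, 137, 135, 137, 132, 138, 130, 132, 130, 132, 140, 111, 15, 29, 31, 24, 26, 39, 29, 30, 36, 34, 29, 27, 43, 142, 136, 135, 131, 129, 131, 127, 131, 130]
row 222 290-348 [131, 133, 134, 131, 132, 136, 142, 38, 50, 49, 56, 55, 52, 50, 52, 48, 53, 53, 49, 46, 47, 140, 128, 128, 124, 126, 130, 144, 65, 68, 69, 75, 69, 73, 74, 62, 21, 50, 51, 53, 54, 56, 49, 40, 47, 47, 44, 46, 40, 52, 144, 135, 131, 134, 133, 133, 131, 134]
row 244 290-348 [134, 134, 130, 136, 136, 138, 141, 34, 43, 48, 47, 47, 58, 49, 51, 50, 50, 41, 45, 51, 51, 45, 46, 41, 45, 48, 47, 46, 51, 47, 45, 45, 46, 46, 47, 50, 50, 47, 55, 49, 50, 51, 52, 50, 52, 57, 57, 49, 48, 101, 156, 153, 148, 149, 148, 149, 149, 145]
```

Run:
```python
from h import *
f=load('wrist')
p=px2w(f,[(319.2,168.5),(318.3,221.7),(319.2,151.5),(318.1,236.5),(319.3,134.2),(318,252)],.038)
for i in(0,2,4): print('len',np.linalg.norm(p[i]-p[i+1]),'mid',(p[i]+p[i+1])[:2]/2,'yaw',np.arctan2(*(p[i+1]-p[i])[1::-1]))
q=px2w(f,[(297,142),(342,142),(297,244),(339.2,244)],.038);print(np.linalg.norm(q[1]-q[0]),np.linalg.norm(q[3]-q[2]))
u=np.array([np.cos(.13),np.sin(.13)]);n=np.array([-u[1],u[0]])
c=(p[2]+p[3])[:2]/2-[.597,.116];print('slot in case',c@u,c@n)
# chamber walls check: inner side wall tops z=.057 via row 190 profile
g=f['img'].mean(2).astype(int);print(g[190,210:245].tolist(),g[190,395:432].tolist())
```

```text
len 0.039279912790081105 mid [0.6166 0.1196] yaw 0.13415436455027993
len 0.06269292309180409 mid [0.6163 0.1195] yaw 0.13801815302436804
len 0.08683771638548751 mid [0.6165 0.1195] yaw 0.139900100142447
0.031795231216934755 0.03185320018778935
slot in case 0.019607297844271183 0.000940620118110804
[160, 165, 167, 164, 170, 168, 148, 130, 136, 134, 136, 133, 135, 136, 134, 70, 59, 62, 66, 59, 62, 64, 62, 71, 66, 64, 64, 59, 79, 80, 77, 85, 141, 141, 132] [132, 129, 133, 138, 54, 65, 66, 68, 66, 73, 64, 63, 66, 64, 64, 67, 63, 64, 101, 98, 98, 100, 98, 97, 99, 99, 117, 185, 179, 173, 174, 175, 175, 178, 179, 177, 177]
```

Request:
send_rows --motion '[{"dp": [-0.02,0.03,0.01],"rot": [0,0,0],"grip": 0.03},{"dp": [-0.02,0.045,0],"rot": [0,0,0],"grip": 0.03},{"dp": [-0.02,0.045,0],"rot": [0,0,0],"grip": 0.03},{"dp": [-0.02,0.045,0],"rot": [0,0,0],"grip": 0.03},{"dp": [-0.015,0.045,0],"rot": [0,0,0],"grip": 0.03},{"dp": [-0.01,0.04,0],"rot": [0,0,0],"grip": 0.03},{"dp": [-0.009,0.03,0],"rot": [0,0,0],"grip": 0.03},{"dp": [0,0,0],"rot": [0,0,0],"grip": 0.03},{"dp": [0,0,0],"rot": [0,0,0],"grip": 0.03}]'

```text
clock: 19.23
tcp_pos: [0.5155, 0.4049, 0.2194]
orientation: [2.076, 2.352, 0.015]
contact_force: [-0.0, -0.5, 0.6]
grip_width: 0.0301
```

```bash
cat > slab.py <<'E'
from h import *
def green(z=.054,hue=(30,60),sat=50,save=None,name='wrist'):
    f=grab(name,save); o=get_obs(); h=cv2.cvtColor(f['img'],cv2.COLOR_RGB2HSV)
    m=((h[...,0]>hue[0])&(h[...,0]<hue[1])&(h[...,1]>sat)&(h[...,2]>60)).astype(np.uint8)
    k,l,st,c=cv2.connectedComponentsWithStats(m)
    for i in range(1,k):
        if st[i,4]>200:
            q=np.argwhere(l==i)[:,::-1].astype(np.float32); r=cv2.minAreaRect(q)
            print('blob',st[i],c[i],'mean rgb',f['img'][l==i].mean(0),'rect',r)
    return f,l
if __name__=='__main__':
    state(); green(save='w5.png')
E
python3 slab.py
```

```text
t 19.23 tcp [0.5155 0.4049 0.2194] toolx [-0.1243  0.9922  0.0029] toolz [ 0.0101  0.0042 -0.9999] F [-0.0305 -0.4983  0.5972] w 0.0301 j [-0.2463  0.5556 -0.7448  1.5871  0.4087  1.1491  0.6129]
blob [461   0  33  13 319] [475.6426   5.8558] mean rgb [159.1505 170.9561 101.8652] rect ((477.0, 6.0), (12.0, 32.0), 90.0)
blob [522   0  34  15 352] [537.0767   6.8409] mean rgb [155.196  167.3097  99.1875] rect ((538.5, 7.0), (14.0, 33.0), 90.0)
blob [583   0  34  16 376] [598.2606   7.8191] mean rgb [151.7872 164.2101  97.258 ] rect ((599.5, 7.5), (15.0, 33.0), 90.0)
blob [ 307  165   24   85 1070] [318.5159 206.6636] mean rgb [138.3953 147.371   90.1355] rect ((318.52264404296875, 207.00367736816406), (13.24425983428955, 84.67604064941406), 9.246112823486328)
```

Run:
```python
from h import *
f=load('wrist'); h=cv2.cvtColor(f['img'],cv2.COLOR_RGB2HSV); g=f['img'].astype(int)
a=np.radians(9.246); d=np.array([-np.sin(a),np.cos(a)]); c=np.array([318.52,207.0])
# profile along axis
t=np.arange(-50,50); P=c+t[:,None]*d
v=cv2.remap(f['img'],P[:,0].astype(np.float32)[None],P[:,1].astype(np.float32)[None],cv2.INTER_LINEAR)[0]
print([(int(i),*map(int,x)) for i,x in zip(t,v) if abs(i)>33])
for s in(42.3,):
    e=px2w(f,[c-s*d,c+s*d],.054); w=e[1]-e[0]; print(e,np.linalg.norm(w),'yaw',np.arctan2(w[1],w[0])); print(e.mean(0))
```

```text
[(-50, 63, 38, 26), (-49, 61, 38, 26), (-48, 60, 36, 26), (-47, 58, 36, 21), (-46, 55, 36, 16), (-45, 55, 34, 21), (-44, 59, 39, 25), (-43, 71, 64, 39), (-42, 81, 85, 51), (-41, 83, 89, 51), (-40, 82, 87, 51), (-39, 81, 86, 51), (-38, 80, 85, 50), (-37, 83, 87, 52), (-36, 100, 106, 64), (-35, 119, 128, 77), (-34, 122, 131, 78), (34, 177, 189, 118), (35, 179, 189, 119), (36, 176, 187, 116), (37, 175, 186, 114), (38, 175, 186, 115), (39, 174, 186, 114), (40, 174, 186, 115), (41, 173, 185, 115), (42, 170, 171, 107), (43, 190, 164, 107), (44, 214, 171, 116), (45, 211, 169, 114), (46, 207, 166, 114), (47, 203, 163, 111), (48, 201, 162, 110), (49, 199, 160, 110)]
[[0.4813 0.406  0.054 ]
 [0.5453 0.4039 0.054 ]] 0.06403871178399394 yaw -0.03291811165055149
[0.5133 0.405  0.054 ]
```

Run:
```python
from h import *
f=load('wrist'); h=cv2.cvtColor(f['img'],cv2.COLOR_RGB2HSV)
m=(h[...,0]>30)&(h[...,0]<60)&(h[...,1]>50)&(h[...,2]>95)
m[:160]=0;m[260:]=0;m[:,:295]=0;m[:,345:]=0
rows=np.arange(178,244); ce=np.array([np.nonzero(m[r])[0].mean() for r in rows]); wd=[int(m[r].sum()) for r in rows]; print(wd)
k=np.polyfit(rows,ce,1); print(k,np.std(ce-np.polyval(k,rows)))
d=np.array([k[0],1]);d/=np.linalg.norm(d); c=np.array([np.polyval(k,207.),207.])
e=px2w(f,[c-36.3*d,c+42.5*d],.054);w=e[1]-e[0];yaw=np.arctan2(w[1],w[0]);print(np.linalg.norm(w),'yaw',yaw,e.mean(0))
t=e.mean(0);t[2]=.1;to(t,yaw)
```

```text
[12, 12, 12, 12, 12, 12, 13, 12, 12, 12, 12, 12, 12, 12, 12, 12, 12, 11, 11, 12, 12, 12, 12, 11, 12, 13, 12, 10, 12, 12, 12, 12, 12, 12, 12, 12, 12, 12, 12, 12, 12, 11, 12, 12, 13, 12, 12, 12, 12, 12, 13, 12, 12, 12, 12, 12, 12, 12, 11, 11, 12, 12, 12, 12, 12, 11]
[ -0.1662 353.3157] 0.30221124895682894
0.059888225260528546 yaw -0.035922336704288384 [0.5155 0.4052 0.054 ]
t 19.27 tcp [0.5154 0.405  0.2195] toolx [-0.1244  0.9922  0.0033] toolz [ 0.01    0.0046 -0.9999] F [-0.6183  0.1277  1.0748] w 0.0302 j [-0.246   0.5555 -0.7453  1.5871  0.4084  1.149   0.613 ]
need dp [ 0.0001  0.0002 -0.1195] rot [-0.0038  0.0103 -0.1606]
```

Request:
send_rows --motion '[{"dp": [0,0,-0.03],"rot": [-0.004,0.01,-0.08],"grip": 0.03},{"dp": [0,0,-0.04],"rot": [0,0,-0.08],"grip": 0.03},{"dp": [0,0,-0.03],"rot": [0,0,0],"grip": 0.03},{"dp": [0,0,0],"rot": [0,0,0],"grip": 0.03},{"dp": [0,0,0],"rot": [0,0,0],"grip": 0.03}]'

```text
clock: 19.9
tcp_pos: [0.5213, 0.3984, 0.12]
orientation: [2.277, 2.158, 0.005]
contact_force: [0.3, -0.6, -0.1]
grip_width: 0.0302
```

```bash
python3 -c "
from h import *
to([.5155,.4052,.028],-.036)"
```

```text
t 19.9 tcp [0.5213 0.3984 0.12  ] toolx [ 0.0536  0.9986 -0.0006] toolz [ 0.0057 -0.0009 -1.    ] F [ 0.2968 -0.5998 -0.0583] w 0.0302 j [-0.2931  0.6478 -0.6569  1.6657  0.4641  0.9852  0.4041]
need dp [-0.0058  0.0068 -0.092 ] rot [0.0009 0.0057 0.0176]
```

Request:
send_rows --motion '[{"dp": [-0.006,0.007,-0.01],"rot": [0,0.006,0.018],"grip": 0.03},{"dp": [0,0,-0.02],"rot": [0,0,0],"grip": 0.03},{"dp": [0,0,0],"rot": [0,0,0],"grip": 0.03}]'

```text
clock: 20.27
tcp_pos: [0.5161, 0.4064, 0.0906]
orientation: [2.26, 2.182, 0.004]
contact_force: [-0.2, -0.7, 0.4]
grip_width: 0.0298
```

```bash
python3 -c "
from h import *
to([.5155,.4052,.028],-.036)"
```

```text
t 20.27 tcp [0.5161 0.4064 0.0906] toolx [0.0353 0.9994 0.0015] toolz [ 0.0022  0.0014 -1.    ] F [-0.1757 -0.7461  0.4269] w 0.0298 j [-0.3146  0.6846 -0.645   1.68    0.4904  0.9416  0.3898]
need dp [-0.0006 -0.0012 -0.0626] rot [-0.0014  0.0022 -0.0007]
```

Request:
send_rows --motion '[{"dp": [-0.001,-0.001,-0.02],"rot": [-0.001,0.002,0],"grip": 0.03},{"dp": [0,0,-0.02],"rot": [0,0,0],"grip": 0.03},{"dp": [0,0,-0.015],"rot": [0,0,0],"grip": 0.03},{"dp": [0,0,-0.004],"rot": [0,0,0],"grip": 0.03},{"dp": [0,0,0],"rot": [0,0,0],"grip": 0.03}]'

```text
clock: 20.9
tcp_pos: [0.5145, 0.4051, 0.0264]
orientation: [-2.26, -2.182, 0.002]
contact_force: [0.3, -0.4, 0.5]
grip_width: 0.0299
```

```bash
python3 -c "
from h import *
to([.5155,.4052,.028],-.036)"
```

```text
t 20.9 tcp [0.5145 0.4051 0.0264] toolx [ 0.035   0.9994 -0.0006] toolz [-0.0012 -0.0006 -1.    ] F [ 0.3464 -0.35    0.4724] w 0.0299 j [-0.3432  0.7617 -0.6019  1.7092  0.5482  0.8466  0.3463]
need dp [0.001  0.0001 0.0016] rot [ 0.0006 -0.0012 -0.001 ]
```

Request:
send_rows --motion '[{"dp": [0.001,0,0.001],"rot": [0,0,0],"grip": 0.0},{"dp": [0,0,0],"rot": [0,0,0],"grip": 0.0},{"dp": [0,0,0],"rot": [0,0,0],"grip": 0.0}]' --grip_force 50

```text
clock: 21.28
tcp_pos: [0.5164, 0.4059, 0.0291]
orientation: [-2.26, -2.182, -0.002]
contact_force: [0.1, -0.2, -0.0]
grip_width: 0.0081
```

```bash
python3 -c "
from h import *
to([.5155,.4052,.028],-.036)"
```

```text
t 21.27 tcp [0.5164 0.4059 0.0291] toolx [0.0352 0.9994 0.0012] toolz [ 0.0008  0.0012 -1.    ] F [ 0.1376 -0.1591 -0.0062] w 0.0081 j [-0.3418  0.7597 -0.6032  1.7055  0.5469  0.8494  0.3489]
need dp [-0.0009 -0.0007 -0.0011] rot [-0.0012  0.0008 -0.0008]
```

Request:
send_rows --motion '[{"dp": [0,0,0.015],"rot": [0,0,0],"grip": 0.0},{"dp": [0,0,0.03],"rot": [0,0,0],"grip": 0.0},{"dp": [0,0,0.04],"rot": [0,0,0],"grip": 0.0},{"dp": [0.005,-0.02,0.03],"rot": [0,0,0.02],"grip": 0.0},{"dp": [0.014,-0.04,0.005],"rot": [0,0,0.03],"grip": 0.0},{"dp": [0.014,-0.04,0],"rot": [0,0,0.03],"grip": 0.0},{"dp": [0.014,-0.04,0],"rot": [0,0,0.03],"grip": 0.0},{"dp": [0.014,-0.04,0],"rot": [0,0,0.03],"grip": 0.0},{"dp": [0.014,-0.04,0],"rot": [0,0,0.03],"grip": 0.0},{"dp": [0.014,-0.04,0],"rot": [0,0,0],"grip": 0.0},{"dp": [0.01,-0.015,0],"rot": [0,0,0],"grip": 0.0},{"dp": [0,0,0],"rot": [0,0,0],"grip": 0.0},{"dp": [0,0,0],"rot": [0,0,0],"grip": 0.0}]'

```text
clock: 22.9
tcp_pos: [0.6174, 0.1281, 0.1684]
orientation: [2.05, 2.375, 0.024]
contact_force: [0.3, 0.3, 1.0]
grip_width: 0.0084
```

```bash
python3 -c "
from h import *
to([.6174,.1196,.14],.135)
from slab import green
green(save='w6.png')"
```

```text
t 22.9 tcp [0.6174 0.1281 0.1684] toolx [-0.1464  0.9892  0.0071] toolz [ 0.0131  0.0091 -0.9999] F [0.3489 0.2567 0.9521] w 0.0084 j [ 0.2177  0.5611 -0.72    1.7012  0.4198  1.0235  1.0742]
need dp [ 0.     -0.0085 -0.0284] rot [-0.009   0.0131 -0.0119]
blob [ 303  219   31  208 5719] [318.42   321.6422] mean rgb [111.6562 120.4064  73.3167] rect ((318.0, 322.5), (207.0, 30.0), 90.0)
blob [  0 325  15  58 444] [  4.4144 354.7297] mean rgb [131.0901 139.9459  83.277 ] rect ((7.0, 353.5), (57.0, 14.0), 90.0)
```

Run:
```python
from h import *
f=load('wrist');o=get_obs();M=Ro.from_rotvec(o['orientation']).as_matrix();tcp=o['tcp_pos']
T=lambda x,y,z:tcp+M@[x,y,z]
for y0 in(-.0319,-.0309,-.0299):print(y0,w2px(f,[T(-.0045,y0,.021),T(.0045,y0,.021),T(-.0045,y0,-.025),T(.0045,y0,-.025),T(0,y0+.06,-.025)]).round(1).tolist())
h=cv2.cvtColor(f['img'],cv2.COLOR_RGB2HSV);g=f['img'].mean(2).astype(int)
m=(h[...,0]>30)&(h[...,0]<60)&(h[...,1]>50)
for r in(222,230,245,255,265,275,285,300,330): 
    c=np.nonzero(m[r,280:360])[0]+280; print(r,c.min(),c.max(),g[r,c].mean())
print(g[210:290,318].tolist())
```

```text
-0.0319 [[307.6, 213.3], [330.3, 213.3], [303.7, 247.2], [334.6, 247.2], [319.0, 421.1]]
-0.0309 [[307.6, 215.8], [330.3, 215.8], [303.8, 250.5], [334.5, 250.5], [319.0, 423.6]]
-0.0299 [[307.6, 218.2], [330.2, 218.2], [303.8, 253.7], [334.5, 253.7], [319.0, 426.2]]
222 307 329 84.8695652173913
230 306 330 84.8
245 293 332 82.06896551724138
255 304 333 100.56666666666666
265 304 333 100.76666666666667
275 304 333 101.16666666666667
285 304 333 99.33333333333333
300 303 333 96.74193548387096
330 306 333 97.22222222222223
[140, 138, 127, 82, 134, 138, 133, 140, 133, 95, 84, 85, 87, 84, 86, 84, 84, 87, 81, 86, 85, 85, 87, 83, 87, 85, 87, 86, 86, 88, 84, 89, 85, 85, 85, 83, 85, 91, 90, 85, 87, 85, 85, 86, 99, 99, 102, 97, 104, 102, 103, 102, 100, 95, 103, 101, 98, 105, 103, 100, 97, 98, 104, 99, 103, 101, 104, 101, 101, 103, 102, 108, 102, 102, 100, 103, 102, 102, 107, 100]
```

Request:
send_rows --motion '[{"dp": [-0.0005,-0.0085,-0.02],"rot": [-0.009,0.013,-0.012],"grip": 0.0},{"dp": [0,0,-0.03],"rot": [0,0,0],"grip": 0.0},{"dp": [0,0,-0.03],"rot": [0,0,0],"grip": 0.0},{"dp": [0,0,0],"rot": [0,0,0],"grip": 0.0},{"dp": [0,0,0],"rot": [0,0,0],"grip": 0.0}]'

```text
clock: 23.58
tcp_pos: [0.6138, 0.1234, 0.083]
orientation: [-2.057, -2.37, 0.006]
contact_force: [0.5, -0.1, 0.4]
grip_width: 0.0086
```

```bash
python3 -c "
from h import *
to([.6168,.1195,.068],.135)"
```

```text
t 23.57 tcp [0.6138 0.1234 0.083 ] toolx [-0.1407  0.9901 -0.0002] toolz [-0.0047 -0.0009 -1.    ] F [ 0.4906 -0.1103  0.3886] w 0.0086 j [ 0.1773  0.6603 -0.6626  1.7554  0.4989  0.9057  1.0107]
need dp [ 0.003  -0.0039 -0.015 ] rot [ 0.0009 -0.0047 -0.0062]
```

Request:
send_rows --motion '[{"dp": [0.003,-0.004,-0.005],"rot": [0.001,-0.005,-0.006],"grip": 0.0},{"dp": [0,0,-0.008],"rot": [0,0,0],"grip": 0.0},{"dp": [0,0,0],"rot": [0,0,0],"grip": 0.0}]'

```text
clock: 23.95
tcp_pos: [0.6182, 0.1194, 0.0712]
orientation: [2.066, 2.364, 0.005]
contact_force: [0.3, -1.1, 0.3]
grip_width: 0.0082
```

```bash
python3 -c "
from h import *
to([.6168,.1195,.068],.135)
f=grab('wrist','w7.png'); g=f['img'].mean(2).astype(int)
# look for guides around the slab: dark blobs above/below
for r in range(130,236,6): print(r,g[r,285:352:2].tolist())"
```

```text
t 23.95 tcp [0.6182 0.1194 0.0712] toolx [-0.1339  0.991   0.0001] toolz [ 0.0037  0.0006 -1.    ] F [ 0.3468 -1.1405  0.3468] w 0.0082 j [ 0.1757  0.6748 -0.6502  1.7596  0.5141  0.8795  1.001 ]
need dp [-0.0014  0.0001 -0.0032] rot [-0.0006  0.0037  0.0006]
130 [106, 110, 106, 109, 108, 108, 108, 109, 112, 109, 109, 107, 108, 110, 106, 110, 110, 108, 107, 108, 108, 111, 107, 109, 107, 106, 109, 110, 110, 108, 105, 107, 111, 108]
136 [109, 107, 110, 111, 110, 106, 108, 110, 107, 108, 105, 110, 108, 105, 109, 106, 105, 106, 110, 109, 106, 109, 106, 112, 109, 111, 110, 107, 106, 107, 105, 106, 106, 111]
142 [110, 106, 109, 109, 109, 106, 107, 106, 109, 105, 107, 111, 113, 109, 109, 110, 110, 106, 108, 106, 107, 113, 110, 106, 111, 107, 106, 105, 106, 102, 109, 105, 107, 109]
148 [114, 106, 105, 108, 109, 109, 107, 110, 110, 104, 110, 109, 108, 109, 107, 107, 108, 113, 110, 109, 106, 111, 108, 108, 111, 111, 107, 111, 111, 106, 107, 110, 109, 109]
154 [105, 106, 103, 110, 105, 107, 108, 105, 108, 110, 107, 106, 106, 104, 108, 105, 108, 111, 106, 108, 108, 106, 108, 107, 109, 106, 111, 
[... 1317 characters left out ...]
 94, 94, 90, 95, 108, 116, 116, 114, 94, 93, 95, 61, 28, 38, 36, 35, 33, 38, 37, 32, 29, 33]
214 [32, 30, 40, 35, 27, 31, 34, 40, 33, 22, 24, 81, 96, 94, 90, 93, 90, 88, 94, 92, 95, 96, 97, 35, 31, 34, 41, 39, 30, 34, 40, 42, 38, 39]
220 [30, 33, 37, 34, 35, 31, 36, 36, 31, 30, 24, 103, 96, 100, 104, 102, 104, 102, 103, 101, 101, 101, 90, 101, 29, 45, 40, 38, 34, 36, 40, 42, 38, 34]
226 [29, 38, 33, 37, 40, 29, 41, 37, 36, 35, 32, 100, 101, 106, 101, 98, 100, 102, 102, 100, 102, 102, 99, 97, 29, 42, 42, 39, 36, 38, 39, 38, 43, 41]
232 [104, 95, 97, 102, 102, 99, 103, 100, 101, 103, 95, 102, 100, 98, 97, 102, 100, 103, 99, 102, 101, 100, 103, 93, 97, 100, 97, 97, 127, 123, 118, 123, 116, 123]
```

Run:
```python
from h import *
f=load('wrist');g=f['img'].mean(2).astype(int);rgb=f['img'].astype(int)
print([(r,*rgb[r,316:322].mean(0).astype(int)) for r in range(200,234)])
for r in(210,214,222,226):print(r,[tuple(x) for x in rgb[r,302:310]],[tuple(x) for x in rgb[r,327:337]])
o=get_obs();M=Ro.from_rotvec(o['orientation']).as_matrix()
for nm,p,z in(('notch',(319,204.5),.038),('slab',(318.3,218.5),o['tcp_pos'][2]-.021)):
    X=px2w(f,[p],z)[0];print(nm,X,M.T@(X-o['tcp_pos']))
```

```text
[(200, np.int64(35), np.int64(35), np.int64(38)), (201, np.int64(36), np.int64(36), np.int64(36)), (202, np.int64(32), np.int64(31), np.int64(31)), (203, np.int64(58), np.int64(59), np.int64(59)), (204, np.int64(118), np.int64(121), np.int64(120)), (205, np.int64(111), np.int64(112), np.int64(112)), (206, np.int64(109), np.int64(113), np.int64(112)), (207, np.int64(109), np.int64(111), np.int64(111)), (208, np.int64(109), np.int64(110), np.int64(111)), (209, np.int64(100), np.int64(102), np.int64(102)), (210, np.int64(90), np.int64(90), np.int64(91)), (211, np.int64(92), np.int64(92), np.int64(92)), (212, np.int64(93), np.int64(94), np.int64(94)), (213, np.int64(93), np.int64(94), np.int64(94)), (214, np.int64(90), np.int64(92), np.int64(92)), (215, np.int64(91), np.int64(93), np.int64(92)), (216, np.int64(93), np.int64(94), np.int64(95)), (217, np.int64(92), np.int64(92), np.int64(95)), (218, np.int64(95), np.int64(98), np.int64(94)), (219, np.int64(108), np.int64(115), np.int64(75)), (220, np.int64(113), np.int64(121), np.int64(75)), (221, np.int64(109), np.int64(118), np.int64(72)
[... 3251 characters left out ...]
)), (np.int64(111), np.int64(120), np.int64(71)), (np.int64(115), np.int64(123), np.int64(76)), (np.int64(109), np.int64(120), np.int64(75))] [(np.int64(112), np.int64(122), np.int64(74)), (np.int64(112), np.int64(120), np.int64(75)), (np.int64(109), np.int64(118), np.int64(72)), (np.int64(108), np.int64(114), np.int64(77)), (np.int64(93), np.int64(97), np.int64(103)), (np.int64(80), np.int64(81), np.int64(81)), (np.int64(29), np.int64(31), np.int64(28)), (np.int64(28), np.int64(25), np.int64(25)), (np.int64(40), np.int64(43), np.int64(45)), (np.int64(36), np.int64(36), np.int64(33))]
notch [0.5855 0.1152 0.038 ] [ 0.0002 -0.0334  0.0334]
slab [0.5886 0.1153 0.0506] [-0.0001 -0.0302  0.0209]
```

Request:
send_rows --motion '[{"dp": [-0.0019,0,-0.004],"rot": [0,0.004,0],"grip": 0.0},{"dp": [0,0,-0.004],"rot": [0,0,0],"grip": 0.0},{"dp": [0,0,0],"rot": [0,0,0],"grip": 0.0}]'

```text
clock: 24.38
tcp_pos: [0.6167, 0.1196, 0.0635]
orientation: [2.067, 2.365, 0.002]
contact_force: [-0.2, 0.2, 1.4]
grip_width: 0.0081
```

```bash
python3 -c "
from h import *
to([.6163,.1195,.029],.135)"
```

```text
t 24.38 tcp [0.6167 0.1196 0.0635] toolx [-0.1339  0.991   0.0007] toolz [ 0.0008  0.0009 -1.    ] F [-0.2389  0.1766  1.3533] w 0.0081 j [ 0.1721  0.6839 -0.6453  1.7645  0.5201  0.8692  0.9954]
need dp [-0.0004 -0.0001 -0.0345] rot [-0.0009  0.0008  0.0007]
```

Request:
send_rows --motion '[{"dp": [-0.0004,0,-0.005],"rot": [0,0,0],"grip": 0.0},{"dp": [0,0,-0.006],"rot": [0,0,0],"grip": 0.0},{"dp": [0,0,-0.004],"rot": [0,0,0],"grip": 0.0}]'

```text
clock: 24.75
tcp_pos: [0.6164, 0.1197, 0.0478]
orientation: [2.067, 2.365, 0.003]
contact_force: [0.2, -0.3, -1.2]
grip_width: 0.0079
```

```bash
python3 -c "
from h import *
to([.6163,.1195,.029],.135)"
```

```text
t 24.75 tcp [0.6164 0.1197 0.0478] toolx [-0.1339  0.991   0.0009] toolz [ 0.0012  0.0011 -1.    ] F [ 0.2461 -0.3349 -1.2198] w 0.0079 j [ 0.1631  0.7034 -0.6329  1.7721  0.5367  0.8437  0.9821]
need dp [-0.0001 -0.0002 -0.0188] rot [-0.0011  0.0012  0.0007]
```

The slab is between the guides with no contact force, so continue.

Request:
send_rows --motion '[{"dp": [0,0,-0.005],"rot": [0,0,0],"grip": 0.0},{"dp": [0,0,-0.005],"rot": [0,0,0],"grip": 0.0},{"dp": [0,0,-0.004],"rot": [0,0,0],"grip": 0.0},{"dp": [0,0,-0.002],"rot": [0,0,0],"grip": 0.0},{"dp": [0,0,0],"rot": [0,0,0],"grip": 0.0}]'

```text
clock: 25.38
tcp_pos: [0.6161, 0.1197, 0.03]
orientation: [-2.067, -2.365, -0.002]
contact_force: [0.1, -0.3, -0.3]
grip_width: 0.0078
```

```bash
python3 -c "
from h import *
to([.6163,.1195,.029],.135)"
```

```text
t 25.38 tcp [0.6161 0.1197 0.03  ] toolx [-0.134   0.991   0.0009] toolz [ 0.0004  0.001  -1.    ] F [ 0.0606 -0.2596 -0.2942] w 0.0078 j [ 0.1529  0.7263 -0.6184  1.7784  0.5551  0.8171  0.9681]
need dp [ 0.0002 -0.0002 -0.001 ] rot [-0.001   0.0004  0.0006]
```

Down to contact with the floor, release, and rise.

Request:
send_rows --motion '[{"dp": [0,0,-0.001],"rot": [0,0,0],"grip": 0.0},{"dp": [0,0,-0.001],"rot": [0,0,0],"grip": 0.0},{"dp": [0,0,0],"rot": [0,0,0],"grip": 0.0}]'

```text
clock: 25.75
tcp_pos: [0.6165, 0.1197, 0.0283]
orientation: [2.067, 2.365, 0.003]
contact_force: [-0.5, 0.4, -0.3]
grip_width: 0.0085
```

```bash
python3 -c "
from h import *
to([.6163,.1195,.029],.135)"
```

```text
t 25.75 tcp [0.6165 0.1197 0.0283] toolx [-0.1339  0.991   0.0009] toolz [ 0.0012  0.0011 -1.    ] F [-0.5209  0.3974 -0.3365] w 0.0085 j [ 0.1517  0.7286 -0.6168  1.7787  0.5573  0.8139  0.9664]
need dp [-0.0002 -0.0002  0.0007] rot [-0.0011  0.0012  0.0007]
```

Request:
send_rows --motion '[{"dp": [0,0,-0.001],"rot": [0,0,0],"grip": 0.0},{"dp": [0,0,-0.001],"rot": [0,0,0],"grip": 0.0},{"dp": [0,0,0],"rot": [0,0,0],"grip": 0.0}]'

```text
clock: 26.12
tcp_pos: [0.6167, 0.1199, 0.0284]
orientation: [2.067, 2.364, 0.002]
contact_force: [0.7, -0.3, 0.7]
grip_width: 0.0085
```

Request:
send_rows --motion '[{"dp": [0,0,0],"rot": [0,0,0],"grip": 0.03},{"dp": [0,0,0],"rot": [0,0,0],"grip": 0.03},{"dp": [0,0,0],"rot": [0,0,0],"grip": 0.03},{"dp": [0,0,0.01],"rot": [0,0,0],"grip": 0.03},{"dp": [0,0,0.03],"rot": [0,0,0],"grip": 0.03},{"dp": [0,0,0.04],"rot": [0,0,0],"grip": 0.03},{"dp": [0,0,0.05],"rot": [0,0,0],"grip": 0.03},{"dp": [0,0,0.04],"rot": [0,0,0],"grip": 0.03},{"dp": [0,0,0],"rot": [0,0,0],"grip": 0.03}]'

```text
clock: 27.25
tcp_pos: [0.616, 0.1204, 0.2064]
orientation: [2.065, 2.365, 0.004]
contact_force: [0.0, 1.0, -0.7]
grip_width: 0.0302
```

Run:
```python
from h import *
from slab import green
state(); f,l=green(save='w8.png')
u=np.array([np.cos(.135),np.sin(.135)]);n=np.array([-u[1],u[0]])
W=lambda x,y,z:np.r_[np.array([.6165,.1195])+x*u+y*n,z]
for zt in(.054,.058,.064): print(zt,w2px(f,[W(-.03,-.0045,zt),W(-.03,.0045,zt),W(.03,.0045,zt),W(.03,-.0045,zt),W(-.03,0,zt-.046)]).round(1).tolist())
g=f['img'].astype(int)
b=[i for i in range(1,l.max()+1) if (l==i).sum()>200]
cs=319
print([(r,*g[r,cs-2:cs+3].mean(0).astype(int).tolist()) for r in range(110,270,3)])
for nm in('side','scene'): grab(nm,nm+'_end.png')
```

```text
t 27.25 tcp [0.616  0.1204 0.2064] toolx [-0.1348  0.9909  0.0006] toolz [ 0.0028  0.001  -1.    ] F [ 0.043   1.0025 -0.6545] w 0.0302 j [ 0.2378  0.5232 -0.7353  1.6641  0.3855  1.1016  1.0988]
blob [ 312  170   13   88 1055] [317.5441 213.6749] mean rgb [152.1175 162.9678 101.1962] rect ((318.0, 213.5), (87.0, 12.0), 90.0)
blob [   0  222   57  143 4433] [ 24.9292 287.1096] mean rgb [160.3927 171.4584 101.7575] rect ((27.985013961791992, 293.0505065917969), (143.22047424316406, 54.13660430908203), 88.09085083007812)
0.054 [[310.5, 175.3], [323.4, 175.3], [323.0, 257.2], [310.8, 257.2], [317.1, 167.8]]
0.058 [[310.4, 176.1], [323.5, 176.1], [323.1, 258.9], [310.7, 258.9], [317.1, 168.3]]
0.064 [[310.2, 177.3], [323.6, 177.3], [323.2, 261.6], [310.6, 261.6], [317.0, 169.2]]
[(110, 87, 86, 87), (113, 87, 86, 86), (116, 87, 87, 87), (119, 89, 87, 89), (122, 88, 87, 87), (125, 87, 88, 87), (128, 88, 86, 87), (131, 89, 87, 89), (134, 85, 83, 85), (137, 87, 85, 86), (140, 87, 85, 87), (143, 76, 75, 74), (146, 79, 80, 82), (149, 89, 90, 92), (152, 90, 91, 91), (155, 53, 52, 53), (158, 32, 31, 31), (161, 28, 26, 28), (164, 31, 33, 32), (167, 33, 35, 31), (170, 56, 60, 40), (173, 87, 94, 59), (176, 117, 126, 78), (179, 131, 142, 88), (182, 133, 143, 88), (185, 132, 142, 87), (188, 132, 143, 88), (191, 132, 143, 88), (194, 131, 142, 87), (197, 129, 138, 85), (200, 116, 124, 78), (203, 105, 113, 71), (206, 107, 115, 71), (209, 108, 116, 72), (212, 107, 117, 72), (215, 142, 153, 96), (218, 194, 207, 132), (221, 193, 206, 130), (224, 194, 207, 131), (227, 192, 205, 130), (230, 193, 205, 130), (233, 192, 204, 129), (236, 191, 202, 128), (239, 190, 203, 129), (242, 190, 204, 128), (245, 190, 203, 127), (248, 189, 202, 125), (251, 187, 201, 126), (254, 188, 201, 125), (257, 119, 128, 82), (260, 50, 50, 46), (263, 50, 48, 46), (266, 46, 43, 43), (269, 143, 146, 145)]
```

The slab's top-face rows (175.5–257.3) match the fully home height of 54 mm. One numeric check that the other objects have not moved, then hand in.

```bash
python3 - <<'E'
from h import *
A=cv2.imread('pics/side0.png').astype(int);B=cv2.imread('pics/side_end.png').astype(int);S4=cv2.imread('pics/s5.png')
for n,(x,y,w,h) in dict(tape=(345,332,45,36),red=(270,355,40,30),cup=(190,325,45,60),brush_head=(172,310,30,25),bottle=(250,228,18,30),pat_a=(268,228,54,20),pat_b=(280,205,52,20),shelf=(360,190,110,30)).items():
    d=np.abs(A[y:y+h,x:x+w]-B[y:y+h,x:x+w]).mean(2); print(n,round(d.mean(),1),'frac>40',round((d>40).mean(),3))
# lid: lid edge white columns in end vs s5 crop (200,140,260,260 x2.3)
E=cv2.resize(B[140:400,200:460].astype(np.uint8),None,fx=2.3,fy=2.3,interpolation=cv2.INTER_CUBIC).astype(int)
d=np.abs(E[130:345,78:162]-S4[130:345,78:162]).mean(2);print('lid vs s5 region',d.mean(),(d>40).mean())
f=load('scene');h=cv2.cvtColor(f['img'],cv2.COLOR_RGB2HSV)
m=((h[...,0]>98)&(h[...,0]<115)&(h[...,1]>130)&(h[...,2]>80)).astype(np.uint8);m[:240]=0;m[:,380:]=0
k,l,st,c=cv2.connectedComponentsWithStats(m)
for i in range(1,k):
    if st[i,4]>60:
        x,y,w,hh=st[i,:4]; print('blue',st[i],px2w(f,[c[i]],.012))
lidpts=[]
fs=load('side')
E
python3 -c "
from h import *
state()"
```

```text
tape 6.3 frac>40 0.0
red 7.8 frac>40 0.042
cup 8.0 frac>40 0.0
brush_head 7.8 frac>40 0.0
bottle 28.6 frac>40 0.235
pat_a 6.4 frac>40 0.0
pat_b 21.1 frac>40 0.206
shelf 10.4 frac>40 0.0
lid vs s5 region 1.0794758213362863 0.0
blue [206 254  32  22 187] [[ 0.4607 -0.1309  0.012 ]]
t 27.4 tcp [0.6136 0.119  0.2015] toolx [-0.1348  0.9909 -0.0004] toolz [-0.0047 -0.0011 -1.    ] F [-1.8043 -0.5226 -0.6903] w 0.0299 j [ 0.2371  0.5277 -0.7327  1.669   0.3864  1.1004  1.0982]
```

Run:
```python
from h import *
A=cv2.imread('pics/scene0.png').astype(int);B=cv2.imread('pics/scene_end.png').astype(int)
for n,(x,y,w,h) in dict(bottle=(352,306,22,40),pat_a=(270,312,62,55),pat_b=(214,345,62,66),cup=(440,198,40,48),red=(395,195,25,25),shelf=(42,258,120,110)).items():
    d=np.abs(A[y:y+h,x:x+w]-B[y:y+h,x:x+w]).mean(2); print(n,round(d.mean(),1),round((d>40).mean(),3))
hand_in()
```

```text
bottle 5.3 0.0
pat_a 6.0 0.0
pat_b 6.2 0.0
cup 5.9 0.0
red 42.9 0.426
shelf 7.0 0.005
the job is handed in; nothing more can be done
```

The job is handed in at about 27 s of the 72 s allowed. No reported wrist force went above about 2 N.

**What I did:**
- **Spatula out:** I drew it out by its shank, laid it down and took it again by the blue handle.
- **Lid:** the blade went about 15 mm under the lip. I levered the lid along its arc until it stood open past vertical, and the gripper never touched it. I then laid the spatula flat on the bench.
- **Slab:** I lifted the green slab from the stand and lowered it into the slot with no noticeable contact force.

**Last checks:**
- **Slab home:** in the wrist picture the slab's top face matches the fully seated height (54 mm) to within a pixel, and the tool stopped going down at the expected height.
- **Lid:** it has not moved since the blade left it.
- **Spatula:** it lies at about (0.46, -0.13), clear of everything else. I checked its position but did not view it again to confirm it is flat.
- **Other objects:** the tape, cup, brush head, both patterns, bottle and shelf match the starting pictures.

**Checks that disagreed:**
- **Bottle and second pattern:** both differed in the side view, probably because the arm was in front of them. They match in the scene view.
- **Red slab:** it differed strongly in the scene view (43% of pixels changed) but hardly at all in the side view (4%). The opened lid or the arm probably blocks the scene view. I did not view it again to confirm.

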